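# Lock the shaker's levelling foot with its jam nut

### The job

Lock the levelling foot of the small shaker without changing its setting: slide the flat slotted key fully home onto the square of the foot screw so that the screw cannot turn, then turn the brass jam nut clockwise until it is tight and its red mark meets the red mark on the lug. Then draw the key off again and lay it flat on the bench, clear of the shaker's foot, and leave the things standing round about where they are.

Things in the scene. Friction and masses are not known exactly. Their poses are not given: they have to be found in the camera images.
- shaker: Fixed white shaker with a levelling foot on an outrigger lug. Origin on the bench (z = 0) straight under the foot screw's axis; z up. The shaker's body is a box 120 (x) by 100 (y) mm, 64 mm high over its pins; its near face is 67 mm from the screw axis on the -y side. The key is slid home from the +y side, along -y.
- lug_mark (a point): Red mark on top of the grey lug, 21.5 mm from the screw axis toward the shaker's -x. The lug spans heights 30 to 40 mm: a disc of 27 mm radius round the axis and a 44 mm wide arm to the body on the -y side. The foot screw goes up through it; the jam nut is tightened down on its top.
- cheeks (a point): Middle between two steel cheeks, 40 mm from the screw axis on the +y side, 14 mm up. They stand from y = 29 to 62 mm, heights 8 to 20 mm, 48 mm apart, flaring at the mouth to about 58 mm (72 mm over the outsides); they keep the key from turning. They stand on a grey sole plate 8 mm high, 66 mm wide, y = -33 to +53 mm, that goes on as a tongue 36 mm wide to y = +78 mm.
- screw_axis (a point): Point on the foot screw's vertical axis, fixed to the shaker, 11 mm above the bench, where the seated key's slot point lies (half its thickness). The key then lies on the sole plate and tongue and leaves the screw about 0.2 rad of play, which does not matter.
- foot_screw (a joint): Turn of the steel foot screw (rad, clockwise from above positive); 0 = its present setting, the faces of its square looking along the shaker's x and y. Square 24x24 mm, heights 10 to 22 mm, below the lug; the 16 mm stud ends 68 mm up. It turns easily (0.05 N m), more easily than the nut turns on it: unless held, it turns along with the nut.
- jam_nut (a joint): Turn of the brass hexagon jam nut on the screw (rad, clockwise from above positive); 2.4 = tight on the lug (hard stop), starts 0 to 0.9. Goes down 1 mm a radian, stiff (0.18 N m), stays where left. With the screw at 0: at 2.4 its red mark points to the shaker's -x, and two flats look along the shaker's +x and -x, the others every 60 degrees from there.
- nut_center (a point): Centre of the brass jam nut, on the screw axis: hexagon 30 mm across flats, 15 mm high, 7.5 mm of it above and below this point (which is 50.5 mm above the bench when tight); a 3 mm washer lies under it, 33 mm across.
- key: Loose flat slotted aluminium key, 6 mm thick, 44 mm wide, 135 mm long, about 60 g, lying flat. Origin on its underside, at the point of the slot that lies on the screw axis when fully home; x points out of the slot's mouth, z up. Its centre of mass is about 57 mm behind (-x). Home, its x points along the shaker's -y and its underside is 8 mm above the bench.
- key_slot (a point): The same point of the slot, at half the key's thickness. The slot is 27 mm wide, flaring to 32 mm over the last 9 mm at the mouth; its end is 12 mm behind this point; the prongs end 15 mm ahead (+x); the rounded tail ends 120 mm behind.
- key_grip (a point): Where to pinch the key across its 44 mm width: 80 mm behind the slot point, at half its thickness; there it stays clear of the cheeks when home.
- cuvette_box: Bystander: small white printed carton, 62x62x42 mm; origin at the centre of its underside.
- petri_dish_0: Bystander: closed clear petri dish, 60 mm across, 15 mm high; origin at the centre of its underside.
- beaker: Bystander: glass beaker, 54 mm across, 68 mm high; origin at the centre of its underside.
- tape_roll: Bystander: green roll of tape lying flat, 62 mm across, 19 mm high; origin at the centre of its underside.
Things that resemble listed ones, but are neither listed nor needed, are in the scene too. What is meant by the key is not orange, and is the larger of those in its own colour.

How it is judged:
By the outcome, as a careful person would: the job done as asked, in the order asked, and still so for the second after the job is handed in, with the robot touching nothing.
It also fails if it takes over 72 s, if anything falls off the work surface, if the arm or the gripper's body presses on something with over 40 N, if the wrist force passes 120 N, or if a joint passes its speed limit or range.

### The arm

A 7-joint arm with a two-finger parallel gripper is mounted at the origin on a cart in front of the work surface, level with it; the furniture and walls round the work are solid. World frame = base frame: x ahead of the robot, y to its left, z up, the work surface at z = 0. Lengths are in mm, angles in rad, forces in N, time in s.
With the tool pointing down it reaches from about 350 to 900 mm from the base axis. Payload 7.2 kg.
Tool frame: the origin (TCP) lies on the centre line of the jaws, within the pads' length; the fingertips stand 14 mm ahead of it and the grasp point (between the pads) lies 5 mm behind it; z points along the fingers, x is the direction in which the jaws open and shut, and the axes are right-handed (so a half turn about z gives the same grasp; the last joint's range is limited). The gripper opens to 85 mm and grips with 20 to 120 N. Pads are 22 mm wide; open, the fingers measure 114 mm over their backs; the gripper's body (76 mm by 85 mm) begins 54 mm behind the grasp point. The pads swing forward as they close: fully open they stand 13 mm farther back than shut.
Start: joints at [-1.182, 0.411, -0.013, 1.596, 0.006, 1.134, -0.082], TCP at [275.683, 560.916, 245.297] pointing down, gripper open.
Joint ranges: [-2.95, 2.95], [-0.29, 1.99], [-1.47, 1.44], [0.14, 2.54], [-1.03, 4.17], [0.13, 1.85], [-2.86, 2.86]. Speed limits (rad/s): [2.39, 2.39, 3.01, 3.01, 3.14, 3.14, 3.14].

### API

Orientations are given as [roll, pitch, yaw] about the fixed x, y, z axes, in that order (R = Rz(yaw) Ry(pitch) Rx(roll)).
In Python, from rig import ctrl, read_camera, calibration, ticket gives the robot as it stands. The module is installed in compiled form; this text tells all that it offers.
- The arm moves only by the tool servo_tool, never from a script. Its argument "rows" is a list of rows, each a list of 3 entries, a list of its own where there are three numbers: the opening, from -1 (shut) to 1 (fully open), so that 0 is half open, then the shift along the tool's x, y, z in m, then the turn, a rotation vector about the tool's x, y, z in degrees. A call has 1 to 8 rows; each row is the pose to reach, as a shift and turn from the pose commanded when the call began, along the tool's axes at that moment; what a row does not reach only later rows make up. A row lasts 1/10 s, in which the tool goes at most 50 mm and 8.59 degrees, less where a joint would pass 70% of its speed; a pose out of reach is approached as far as the arm can. A call with a gripper value outside its range is refused whole. The fingers move at their own pace and stop on an object; the grip force is fixed at half the most. Time passes only in rows, so rows that repeat a pose let the fingers close. It gives the time, the measured TCP pose, the force and the opening at its end, in the units of the state.
- ctrl.get_obs(): the state, without advancing time (a new reading comes with each control period).
- read_camera(name): name is "scene" or "top" or "wrist"; returns the picture (384x512x3 uint8, red, green, blue); there is no depth.
- calibration(name): a dict with "vertical_fov" (degrees; the focal length in pixels is half the picture's height over the tangent of half this angle, whatever the lens; pixels are square), "cx", "cy" (the principal point, pixels), "T" (4x4, takes a point from camera to world coordinates). Camera axes: x right, y up, looking along -z (the intrinsics and any distortion apply to the point x, -y, -z); pixel columns grow to the right and rows downward; lengths in mm; the calibration is good to about 2 mm. A picture is of the moment at which its call begins: read the wrist's pose just before it. calibration takes no time and is no camera call; for the wrist camera it gives the pose at the moment of the call.
- ticket.job_done(): hands the job in, once; it reports no verdict.
The state is a dict: "time_s": time; "qpos": joint angles; "joint_vel": joint speeds; "effort": joint torques, N m; "tool_pos": TCP position; "orientation": TCP orientation; "wrist_force": force on the tool from outside, world axes, zero at the start; "torque": the same for the moment, N m; "finger_gap": opening from 0.0 (shut) to 1.0 (fully open).
Only numpy, scipy, OpenCV 4.12 (cv2) and the standard library are available. Lean on these libraries where they do the work, as an engineer would, in place of code of your own. Each camera call takes 0.05 s, during which the arm holds its last target.

## Working session

There is one attempt and no reset: what is moved stays moved. The work goes in short steps, Python scripts to look and compute and a tool call to move; the robot and the scene stay as the last step left them, time stands still between calls to the robot, and variables do not carry over. Pictures are saved under pics/ and viewed, and the job is handed in when it is done.

Besides the shell and the picture viewer there is one more tool, called after "Emit:" as name([rows], argument=value, ...), one row to a line, values as JSON. servo_tool: Moves the arm, as the interface text tells. Its arguments: {"type":"object","properties":{"rows":{"type":"array","items":{"type":"array"}}},"required":["rows"]}

```bash
mkdir -p pics
python3 - <<'E'
from rig import ctrl, read_camera, calibration
import cv2,json
o=ctrl.get_obs();print(o)
for n in("scene","top","wrist"):
    c=calibration(n);print(n,c)
    im=read_camera(n);cv2.imwrite(f"pics/{n}0.png",im[:,:,::-1])
E
```

```text
{'time_s': 0.0, 'qpos': array([-1.18223171,  0.41189093, -0.01268804,  1.59707696,  0.00560434,
        1.13429453, -0.08221315]), 'joint_vel': array([ 0.00123759, -0.00052493,  0.00066251, -0.00043522, -0.00015634,
       -0.00074071,  0.00127776]), 'effort': array([-7.75006811e-04, -6.00629282e+01,  6.81748409e-01, -2.99416727e+01,
        1.38753030e-02,  1.09366697e-02,  2.76992415e-05]), 'tool_pos': array([275.48986618, 560.46477102, 244.44529722]), 'orientation': array([3.14146292e+00, 1.62905019e-03, 1.11402311e+00]), 'wrist_force': array([0.20636194, 0.65811278, 0.12661987]), 'torque': array([-0.00390236, -0.0237091 , -0.02713435]), 'finger_gap': 0.9990145567360675}
scene {'vertical_fov': 49.45838515637055, 'cx': 249.4693928737319, 'cy': 194.99830387018034, 'T': array([[ 8.96124059e-01,  2.14619616e-01, -3.88458609e-01,
         1.58832411e+02],
       [-4.43135435e-01,  4.80719061e-01, -7.56663843e-01,
        -6.03955001e+02],
       [ 2.43445546e-02,  8.50204449e-01,  5.25889473e-01,
         5.94775105e+02],
       [ 0.00000000e+00,  0.00000000e+00,  0.00000000e+00,
     
[... 200 characters left out ...]
2],
       [-9.99586982e-01,  2.75234631e-02,  8.26583846e-03,
         1.42006397e+02],
       [ 1.13445992e-02,  1.13654691e-01,  9.93455541e-01,
         1.02986148e+03],
       [ 0.00000000e+00,  0.00000000e+00,  0.00000000e+00,
         1.00000000e+00]])}
wrist {'vertical_fov': 66.07223221171806, 'cx': 258.2015312207417, 'cy': 194.04907926972243, 'T': array([[ 4.41578806e-01, -8.65243065e-01, -2.37408078e-01,
         2.16105275e+02],
       [ 8.97221711e-01,  4.25495522e-01,  1.18096413e-01,
         5.90068574e+02],
       [-1.16602777e-03, -2.65156555e-01,  9.64204668e-01,
         3.72289477e+02],
       [ 0.00000000e+00,  0.00000000e+00,  0.00000000e+00,
         1.00000000e+00]])}
```

View pics/scene0.png

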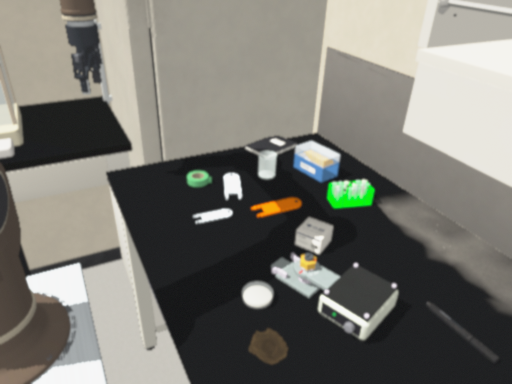

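View pics/top0.png

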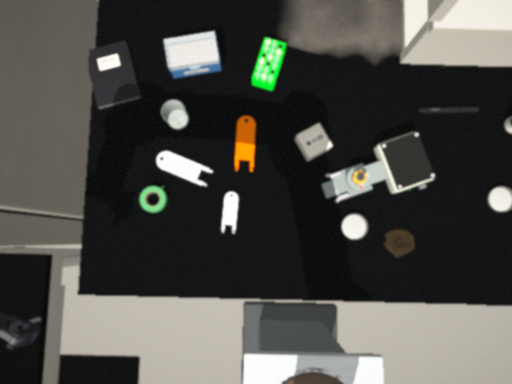

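View pics/wrist0.png

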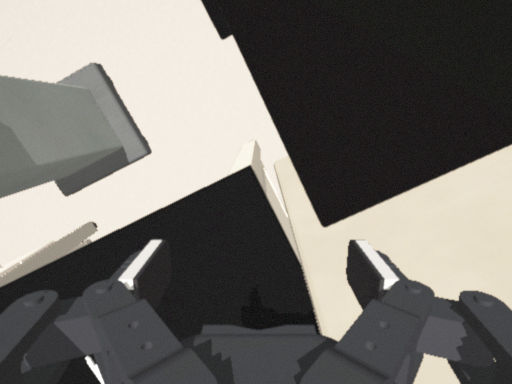

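```bash
cat > h.py <<'E'
import numpy as np,cv2
from rig import ctrl, read_camera, calibration
def K(c):
    return 192/np.tan(np.radians(c["vertical_fov"])/2)
def ray(c,u,v):
    f=K(c);d=np.array([(u-c["cx"])/f,-(v-c["cy"])/f,-1]);return c["T"][:3,3],c["T"][:3,:3]@d
def p2w(c,u,v,z):
    o,d=ray(c,u,v);return o+d*(z-o[2])/d[2]
def w2p(c,p):
    q=c["T"][:3,:3].T@(np.asarray(p,float)-c["T"][:3,3]);f=K(c);return np.array([c["cx"]+f*q[0]/-q[2],c["cy"]-f*q[1]/-q[2]])
def crop(im,x0,y0,w,h,s,name):
    a=cv2.resize(im[y0:y0+h,x0:x0+w,::-1],None,fx=s,fy=s,interpolation=cv2.INTER_CUBIC)
    cv2.imwrite("pics/"+name,a)
E
python3 - <<'E'
from h import *
im=cv2.imread("pics/top0.png")[:,:,::-1]
crop(im,310,110,130,100,6,"t_sh.png")
crop(im,140,140,110,100,6,"t_key.png")
im=cv2.imread("pics/scene0.png")[:,:,::-1]
crop(im,260,210,145,130,5,"s_sh.png")
E
```

```text
(no output)
```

View pics/t_sh.png

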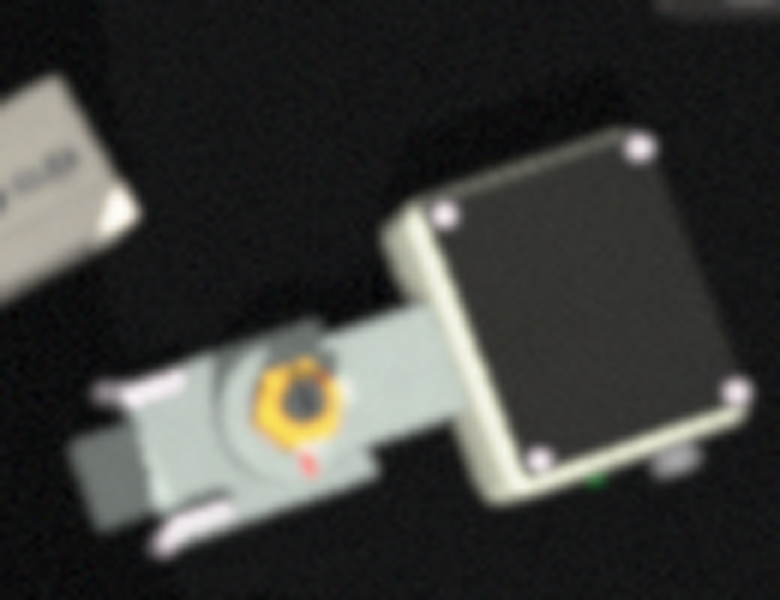

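View pics/t_key.png

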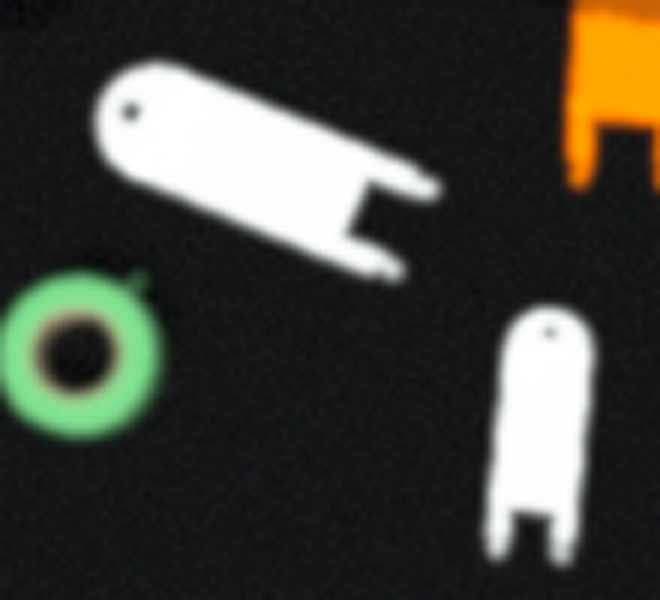

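View pics/s_sh.png

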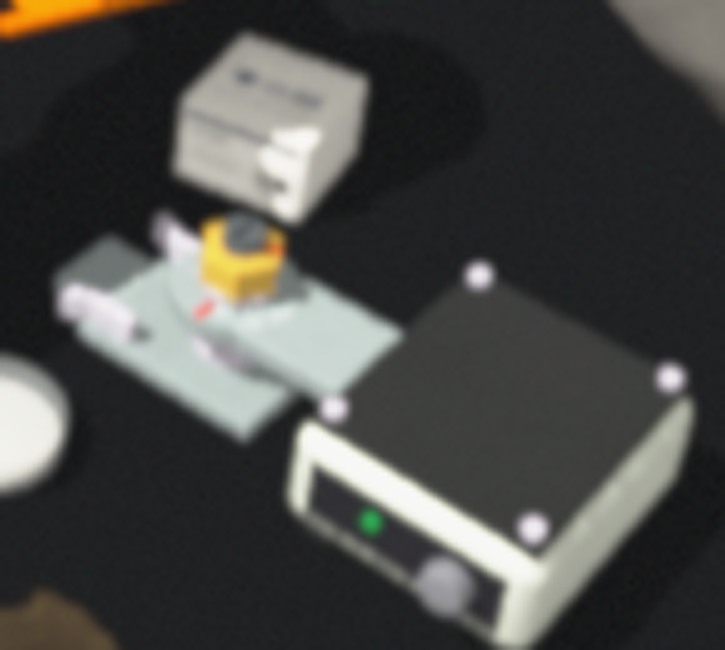

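```bash
cat > est.py <<'E'
from h import *
from scipy.optimize import least_squares
ct=calibration("top");cs=calibration("scene")
T=lambda x,y,ox,oy,s:((x+.5)/s-.5+ox,(y+.5)/s-.5+oy)
pt=[T(x,y,310,110,6) for x,y in[(445,214),(640,148),(738,392),(540,460)]] # nearface +x, far +x, far -x, near -x
ps=[T(x,y,260,210,5) for x,y in[(480,276),(670,378),(533,528),(334,408)]]
lt=T(308,462,310,110,6);ls=T(206,309,260,210,5)
stt=T(305,397,310,110,6);sts=T(247,230,260,210,5)
def loc(p):
    x,y,th,a,b,z=p
    L=[(a,-117+b,z),(a,-117-b,z),(-a,-117-b,z),(-a,-117+b,z),(-21.5,0,40),(0,0,68)]
    c,s=np.cos(th),np.sin(th)
    return [(x+c*q[0]-s*q[1],y+s*q[0]+c*q[1],q[2]) for q in L]
def f(p):
    P=loc(p);r=[]
    for q,u,v in zip(P,pt+[lt,stt],ps+[ls,sts]): r+=list(w2p(ct,q)-u)+list(w2p(cs,q)-v)
    return np.array(r)
r=least_squares(f,[390,-40,.3,50,40,62],loss="soft_l1");print(r.x,np.degrees(r.x[2]));print(f(r.x).round(1).reshape(-1,4))
# key
k={n:p2w(ct,*T(*q,140,140,6),6) for n,q in dict(p1=(437,190),p2=(400,277),s1=(368,185),s2=(347,235),tail=(95,105),hole=(130,111)).items()}
for n in k: print(n,k[n].round(1))
for nm,(u,v,z) in dict(dish=(354,227,15),beaker=(174,115,60),tape=(153,199,19),box=(313,141,42)).items(): print(nm,p2w(ct,u,v,z).round(0))
E
python3 est.py
```

```text
[556.74655298 -92.09037165  75.75870765  50.01886698  40.03707122
  57.36177321] 4340.654209459285
[[-0.1  0.4  0.1 -0.1]
 [-0.1  0.2  0.3 -0.1]
 [-0.4  0.3  0.2 -0. ]
 [-0.1  0.4  0.3 -0. ]
 [ 0.5  0.2  0.3 -1.1]
 [ 0.7  0.5 -0.  -1.3]]
p1 [568.4 247.5   6. ]
p2 [533.2 260.8   6. ]
s1 [569.6 274.9   6. ]
s2 [549.3 282.4   6. ]
tail [598.7 384.6   6. ]
hole [596.7 370.6   6. ]
dish [445. -88.  15.]
beaker [688. 335.  60.]
tape [497. 382.  19.]
box [640.  13.  42.]
```

```bash
cat >> h.py <<'E'
from scipy.spatial.transform import Rotation as R
def mv(x,y,z,yaw=None,verbose=True):
    o=ctrl.get_obs();p=o["tool_pos"];Rm=R.from_euler("xyz",o["orientation"])
    sh=Rm.inv().apply(np.array([x,y,z])-p)/1000
    cy=np.degrees(o["orientation"][2])
    if yaw is None: yaw=cy
    Rt=R.from_euler("xyz",[180,0,yaw],degrees=True)
    rv=np.degrees((Rm.inv()*Rt).as_rotvec())
    print("t %.2f"%o["time_s"],"p",p.round(1),"yaw %.2f"%cy,"gap %.3f"%o["finger_gap"],"F",o["wrist_force"].round(1),"M",o["torque"].round(2),"q7 %.2f"%o["qpos"][6])
    print("shift",sh.round(4).tolist(),"rot",rv.round(2).tolist())
E
python3 -c "
from h import *
mv(400,345,245,20);mv(275,360,245,20)"
```

```text
t 0.15 p [275.6 560.6 244.6] yaw 63.83 gap 0.998 F [ 0.1 -1.  -0.3] M [-0.   -0.03  0.04] q7 -0.08
shift [-0.1386, 0.2068, -0.0002] rot [0.03, 0.06, 43.83]
t 0.15 p [275.6 560.6 244.6] yaw 63.83 gap 0.998 F [ 0.1 -1.  -0.3] M [-0.   -0.03  0.04] q7 -0.08
shift [-0.1803, 0.088, -0.0001] rot [0.03, 0.06, 43.83]
```

Emit:
servo_tool([
  [1,[-0.045,0.022,0],[0,0,8]],
  [1,[-0.09,0.044,0],[0,0,16]],
  [1,[-0.135,0.066,0],[0,0,24]],
  [1,[-0.165,0.095,0],[0,0,32]],
  [1,[-0.155,0.14,0],[0,0,40]],
  [1,[-0.145,0.18,0],[0,0,44]],
  [1,[-0.139,0.207,0],[0,0,44]],
  [1,[-0.139,0.207,0],[0,0,44]],
])

```text
time_s: 0.95
tool_pos: [403.8, 342.7, 245.2]
orientation: [3.14, -0.001, 0.341]
wrist_force: [0.5, 1.4, -0.2]
finger_gap: 1.0
```

```bash
python3 -c "
from h import *
mv(590,360,200,-20)"
```

```text
t 0.95 p [403.8 342.7 245.2] yaw 19.52 gap 1.000 F [ 0.5  1.4 -0.2] M [0.03 0.02 0.01] q7 -0.40
shift [0.1812, 0.0458, 0.0455] rot [0.05, -0.1, 39.52]
```

Emit:
servo_tool([
  [1,[0.18,0.046,0.045],[0,0,40]],
  [1,[0.18,0.046,0.045],[0,0,40]],
  [1,[0.18,0.046,0.045],[0,0,40]],
  [1,[0.18,0.046,0.045],[0,0,40]],
  [1,[0.18,0.046,0.045],[0,0,40]],
  [1,[0.18,0.046,0.045],[0,0,40]],
  [1,[0.18,0.046,0.045],[0,0,40]],
])

```text
time_s: 1.65
tool_pos: [583.9, 363.4, 200.0]
orientation: [3.141, 0.001, -0.348]
wrist_force: [-0.6, 0.2, 0.5]
finger_gap: 1.004
```

```bash
python3 -c "
from h import *
mv(584,345,60,-20)
c=calibration('wrist');im=read_camera('wrist');cv2.imwrite('pics/w1.png',im[:,:,::-1]);np.save('w1.npy',c,allow_pickle=True)
for p in [(584,345,6),(556,268,6),(551,254,6)]:print(w2p(c,p))
"
```

```text
t 1.65 p [583.9 363.4 200. ] yaw -19.94 gap 1.004 F [-0.6  0.2  0.5] M [-0.02  0.02  0.07] q7 -0.79
shift [0.0065, 0.0172, 0.14] rot [0.02, 0.06, 0.06]
[263.47950668 190.4920895 ]
[263.13648273 256.51929883]
[263.14911049 267.63934443]
```

View pics/w1.png

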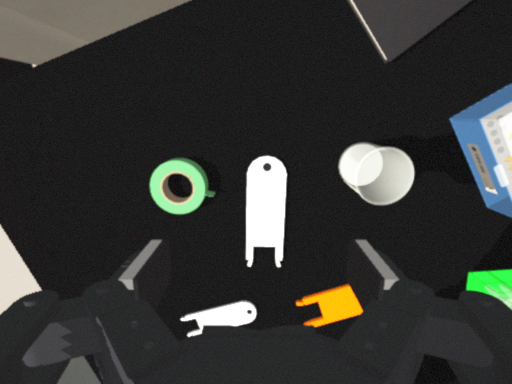

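```bash
python3 -c "
from h import *
im=cv2.imread('pics/w1.png')[:,:,::-1]
crop(im,215,140,100,140,4.2,'w1c.png')
c=np.load('w1.npy',allow_pickle=True).item()
m=(im[140:280,225:305].min(2)>200).astype(np.uint8)
cs,_=cv2.findContours(m,0,cv2.CHAIN_APPROX_NONE);k=max(cs,key=cv2.contourArea)[:,0]+[225,140]
w=np.array([p2w(c,*q,6)[:2] for q in k.astype(float)])
np.save('kc.npy',w)
r=cv2.minAreaRect(w.astype(np.float32));print(r)
"
```

```text
((576.2217407226562, 318.0142822265625), (134.0370635986328, 44.047698974609375), 68.66080474853516)
```

View pics/w1c.png

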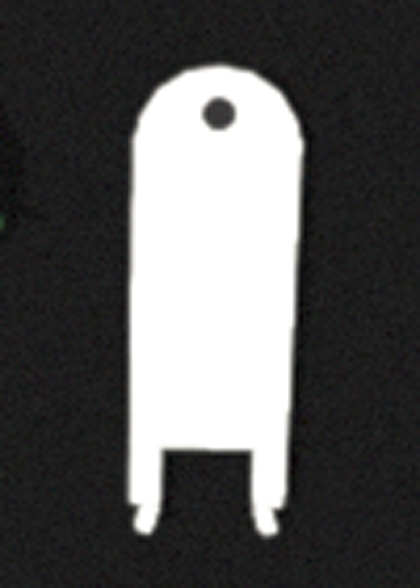

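```bash
python3 -c "
from h import *
mv(586.2,343.6,40,-21.34)"
```

```text
t 1.70 p [583.9 363.5 200.6] yaw -19.93 gap 1.000 F [ 0.1 -0.2  0.8] M [-0.05  0.01 -0.  ] q7 -0.79
shift [0.0091, 0.018, 0.1605] rot [-0.02, 0.05, 1.41]
```

Emit:
servo_tool([
  [0.25,[0.0091,0.018,0.045],[0,0,1.4]],
  [0.25,[0.0091,0.018,0.09],[0,0,1.4]],
  [0.25,[0.0091,0.018,0.135],[0,0,1.4]],
  [0.25,[0.0091,0.018,0.1605],[0,0,1.4]],
  [0.25,[0.0091,0.018,0.1605],[0,0,1.4]],
  [0.25,[0.0091,0.018,0.1605],[0,0,1.4]],
])

```text
time_s: 2.3
tool_pos: [587.4, 343.3, 41.1]
orientation: [-3.141, -0.0, -0.375]
wrist_force: [0.5, 0.1, 1.5]
finger_gap: 0.629
```

```bash
python3 -c "
from h import *
mv(586.2,343.6,15,-21.34)
im=read_camera('wrist');cv2.imwrite('pics/w2.png',im[:,:,::-1])"
```

```text
t 2.30 p [587.4 343.3  41.1] yaw -21.48 gap 0.629 F [0.5 0.1 1.5] M [ 0.01 -0.08  0.05] q7 -0.73
shift [-0.0012, 0.0001, 0.0261] rot [-0.06, -0.01, -0.14]
```

View pics/w2.png

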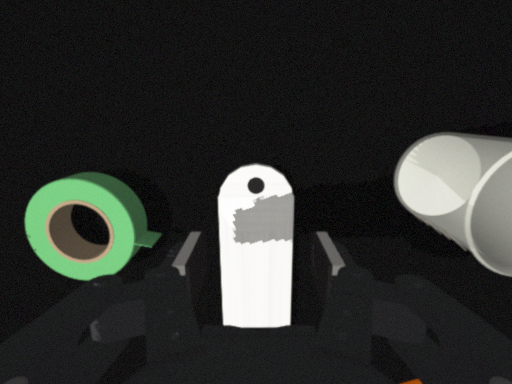

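Fingers straddle the key centrally (key edges at columns 219 and 293, pads at 190 and 325). I descend, then feel for the bench.

Emit:
servo_tool([
  [0.25,[-0.001,0,0.02],[0,0,0]],
  [0.25,[-0.001,0,0.027],[0,0,0]],
  [0.25,[-0.001,0,0.027],[0,0,0]],
])

```text
time_s: 2.65
tool_pos: [586.4, 343.3, 13.5]
orientation: [-3.141, 0.0, -0.376]
wrist_force: [-0.4, 0.1, -0.1]
finger_gap: 0.624
```

Emit:
servo_tool([
  [0.25,[0,0,0.002],[0,0,0]],
  [0.25,[0,0,0.002],[0,0,0]],
])

```text
time_s: 2.85
tool_pos: [586.9, 343.2, 11.7]
orientation: [-3.141, -0.001, -0.376]
wrist_force: [-0.7, 0.6, -0.3]
finger_gap: 0.624
```

Emit:
servo_tool([
  [-0.3,[0,0,0],[0,0,0]],
  [-1,[0,0,0],[0,0,0]],
  [-1,[0,0,0],[0,0,0]],
  [-1,[0,0,0],[0,0,0]],
])

```text
time_s: 3.25
tool_pos: [587.5, 343.4, 12.6]
orientation: [-3.139, -0.001, -0.377]
wrist_force: [-1.6, 0.1, 6.9]
finger_gap: 0.494
```

```bash
python3 -c "
from h import *
mv(586.2,343.6,15,-21.34)"
```

```text
t 3.25 p [587.5 343.4  12.6] yaw -21.58 gap 0.494 F [-1.6  0.1  6.9] M [-0.1   0.28  0.03] q7 -0.73
shift [-0.0013, 0.0003, -0.0024] rot [-0.12, -0.08, -0.24]
```

Emit:
servo_tool([
  [-1,[0,0,-0.02],[0,0,0]],
  [-1,[0,0,-0.06],[0,0,0]],
  [-1,[0,0,-0.1],[0,0,0]],
  [-1,[0,0,-0.11],[0,0,0]],
])

```text
time_s: 3.65
tool_pos: [589.1, 343.9, 126.3]
orientation: [-3.135, -0.004, -0.377]
wrist_force: [1.5, 0.2, 0.2]
finger_gap: 0.488
```

```bash
python3 -c "
from h import *
mv(490,86,110,20.65)
im=read_camera('wrist');cv2.imwrite('pics/w3.png',im[:,:,::-1])"
```

```text
t 3.65 p [589.1 343.9 126.3] yaw -21.60 gap 0.488 F [1.5 0.2 0.2] M [ 0.03 -0.09  0.01] q7 -0.76
shift [0.0027, 0.2764, 0.0146] rot [-0.25, -0.37, -42.25]
```

View pics/w3.png

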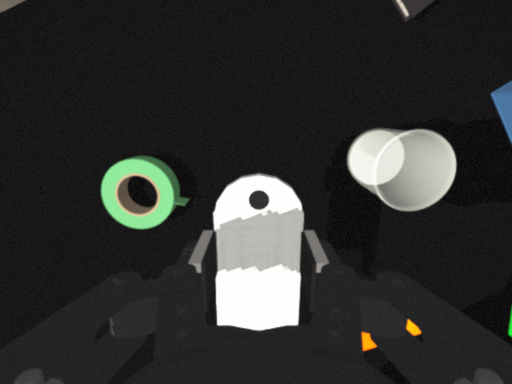

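Emit:
servo_tool([
  [-1,[0.001,0.04,0],[0,0,-6]],
  [-1,[0.001,0.08,0],[0,0,-13]],
  [-1,[0.002,0.12,0],[0,0,-20]],
  [-1,[0.002,0.16,0],[0,0,-27]],
  [-1,[0.002,0.2,0.01],[0,0,-34]],
  [-1,[0.0025,0.24,0.015],[0,0,-42]],
  [-1,[0.0027,0.276,0.015],[0,0,-42.2]],
  [-1,[0.0027,0.276,0.015],[0,0,-42.2]],
])

```text
time_s: 4.5
tool_pos: [484.8, 79.9, 104.8]
orientation: [3.141, 0.004, 0.354]
wrist_force: [0.4, 0.7, -0.3]
finger_gap: 0.487
```

```bash
python3 -c "
from h import *
mv(490,86,110,20.65)
c=calibration('wrist');im=read_camera('wrist');cv2.imwrite('pics/w4.png',im[:,:,::-1]);np.save('w4.npy',c,allow_pickle=True)
im=read_camera('top');cv2.imwrite('pics/t4.png',im[:,:,::-1]);crop(im,270,110,140,100,5.7,'t4c.png')
im=read_camera('scene');cv2.imwrite('pics/s4.png',im[:,:,::-1]);crop(im,200,180,180,140,4.2,'s4c.png')
"
```

```text
t 4.50 p [484.8  79.9 104.8] yaw 20.27 gap 0.487 F [ 0.4  0.7 -0.3] M [ 0.06  0.02 -0.01] q7 0.21
shift [0.007, -0.004, -0.0052] rot [0.05, 0.24, -0.38]
```

View pics/w4.png

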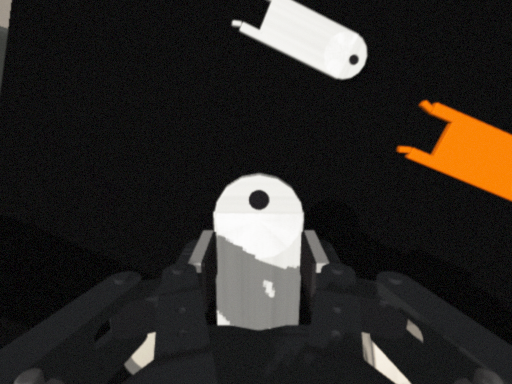

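View pics/t4c.png

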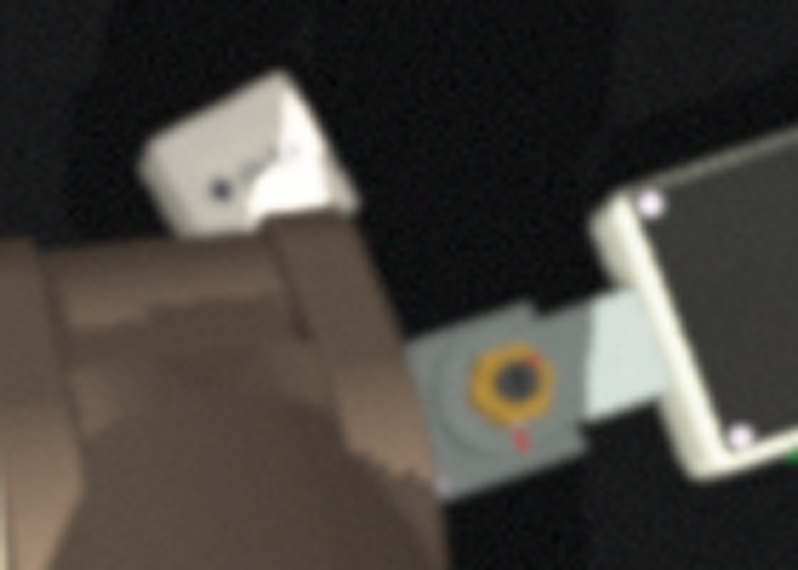

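View pics/s4c.png

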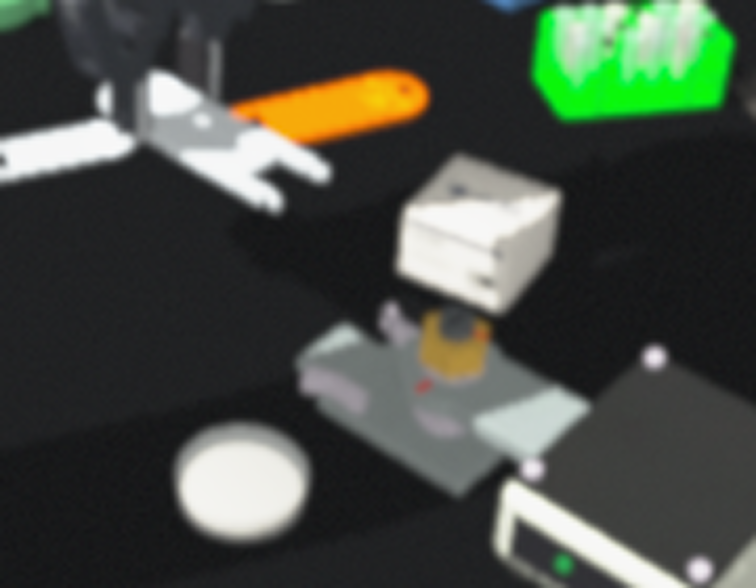

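```bash
python3 -c "
from h import *
mv(582,-157.5,200,20.65)
"
```

```text
t 4.65 p [487.6  85.7 105.5] yaw 20.60 gap 0.495 F [ 0.3  0.1 -0.5] M [ 0.04  0.04 -0.01] q7 0.20
shift [0.0028, 0.2609, -0.0946] rot [-0.02, -0.0, -0.05]
```

Emit:
servo_tool([
  [-1,[0,0,-0.045],[0,0,0]],
  [-1,[0,0.01,-0.09],[0,0,0]],
  [-1,[0,0.06,-0.094],[0,0,0]],
  [-1,[0.001,0.11,-0.094],[0,0,0]],
  [-1,[0.002,0.16,-0.094],[0,0,0]],
  [-1,[0.003,0.21,-0.094],[0,0,0]],
  [-1,[0.003,0.26,-0.094],[0,0,0]],
  [-1,[0.003,0.26,-0.094],[0,0,0]],
])

```text
time_s: 5.45
tool_pos: [583.4, -163.8, 199.5]
orientation: [3.137, 0.001, 0.354]
wrist_force: [-1.1, 0.3, -1.2]
finger_gap: 0.488
```

Emit:
servo_tool([
  [-1,[0,0,0],[0,0,0]],
  [-1,[0,0,0],[0,0,0]],
  [-1,[0,0,0],[0,0,0]],
])

```text
time_s: 5.75
tool_pos: [582.2, -154.6, 199.6]
orientation: [-3.141, -0.0, 0.363]
wrist_force: [0.3, -0.2, -0.8]
finger_gap: 0.493
```

```bash
python3 -c "
from h import *
mv(490,86,110,20.65)
c=calibration('wrist');im=read_camera('wrist');cv2.imwrite('pics/w5.png',im[:,:,::-1]);np.save('w5.npy',c,allow_pickle=True)
crop(im,190,20,150,170,4.5,'w5c.png')
# current-estimate projections (pose 1)
x,y,th=556.75,-92.1,.3605
for L in [(-21.5,0,40),(0,0,68),(0,78,8),(18,78,8),(-18,78,8),(33,53,8),(-33,53,8),(36,62,20),(-36,62,20)]:
  cc,s=np.cos(th),np.sin(th);print(L,w2p(c,(x+cc*L[0]-s*L[1],y+s*L[0]+cc*L[1],L[2])).round(1))
"
```

```text
t 5.75 p [ 582.2 -154.6  199.6] yaw 20.80 gap 0.493 F [ 0.3 -0.2 -0.8] M [ 0.04 -0.   -0.01] q7 0.69
shift [-0.0007, -0.2576, 0.0898] rot [-0.06, -0.0, 0.15]
(-21.5, 0, 40) [232.9 112.1]
(0, 0, 68) [255.6 112. ]
(0, 78, 8) [256.1  29. ]
(18, 78, 8) [274.6  29.1]
(-18, 78, 8) [237.6  29. ]
(33, 53, 8) [289.2  57.1]
(-33, 53, 8) [222.9  56.9]
(36, 62, 20) [294.   44.4]
(-36, 62, 20) [218.   44.3]
```

View pics/w5.png

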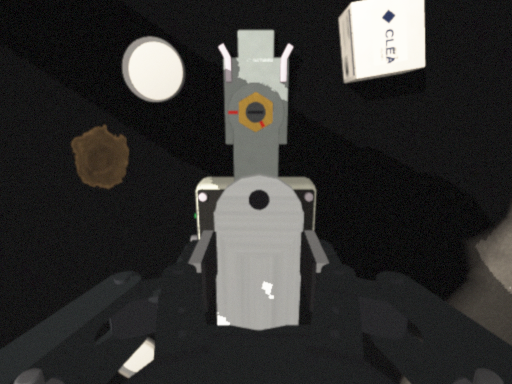

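View pics/w5c.png

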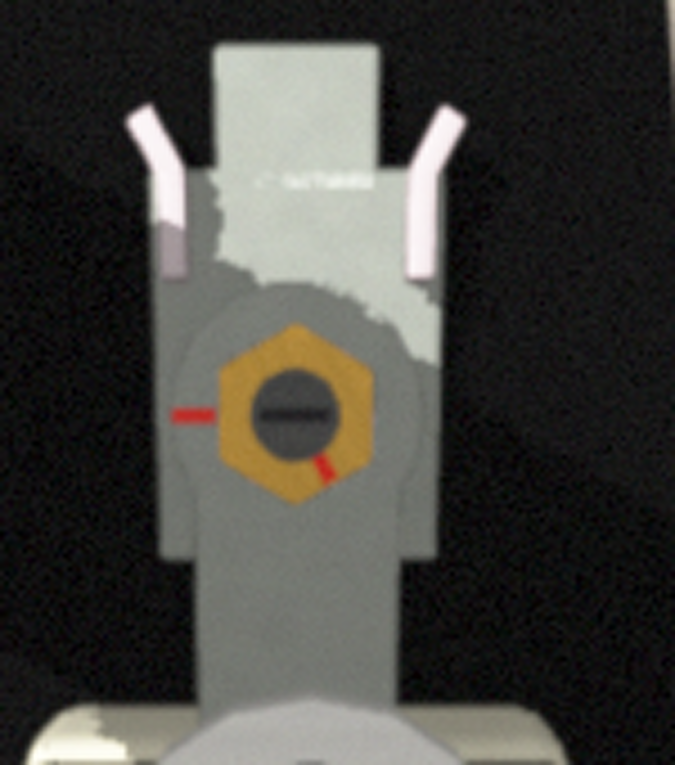

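```bash
python3 -c "
from h import *
mv(498.6,62.3,50,20.65)
"
```

```text
t 5.80 p [ 582.2 -154.9  199.7] yaw 20.79 gap 0.492 F [-0.9 -0.4 -0.2] M [ 0.01 -0.01 -0.02] q7 0.69
shift [-0.001, -0.2326, 0.1499] rot [-0.04, -0.01, 0.14]
```

Emit:
servo_tool([
  [-1,[0,-0.045,0],[0,0,0]],
  [-1,[0,-0.09,0],[0,0,0]],
  [-1,[0,-0.135,0],[0,0,0.1]],
  [-1,[-0.001,-0.18,0],[0,0,0.1]],
  [-1,[-0.001,-0.22,0],[0,0,0.1]],
  [-1,[-0.001,-0.2326,0.04],[0,0,0.1]],
  [-1,[-0.001,-0.2326,0.09],[0,0,0.1]],
  [-1,[-0.001,-0.2326,0.13],[0,0,0.1]],
])

```text
time_s: 6.6
tool_pos: [498.4, 62.5, 68.7]
orientation: [-3.141, -0.001, 0.362]
wrist_force: [0.5, 0.2, -1.1]
finger_gap: 0.491
```

Emit:
servo_tool([
  [-1,[0,0,0.02],[0,0,0]],
  [-1,[0,0,0.02],[0,0,0]],
  [-1,[0,0,0.02],[0,0,0]],
])

```text
time_s: 6.9
tool_pos: [499.2, 61.0, 50.4]
orientation: [-3.142, -0.0, 0.359]
wrist_force: [0.1, 0.0, -0.7]
finger_gap: 0.492
```

```bash
python3 -c "
from h import *
mv(498.6,62.3,22,20.65)
im=read_camera('scene');crop(im,200,180,180,140,4.2,'s6c.png')
"
```

```text
t 6.90 p [499.2  61.   50.4] yaw 20.58 gap 0.492 F [ 0.1  0.  -0.7] M [0.03 0.01 0.  ] q7 0.31
shift [-0.0001, -0.0014, 0.0284] rot [-0.0, -0.01, -0.07]
```

View pics/s6c.png

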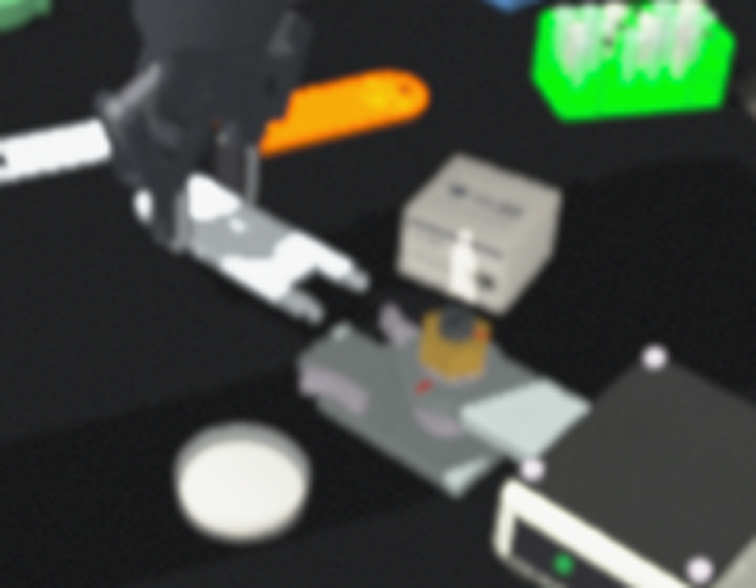

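```bash
python3 -c "
from h import *
c=calibration('scene');th=np.radians(20.65)
P=np.array([499.2,61])+95*np.array([np.sin(th),-np.cos(th)])
for z in (38,41,44): print((w2p(c,[*P,z])-[200,180])*4.2)
"
```

```text
[340.41800468 295.81983406]
[340.80448933 291.12153317]
[341.19237446 286.40620729]
```

Emit:
servo_tool([
  [-1,[0,-0.001,0.015],[0,0,0]],
  [-1,[0,-0.001,0.028],[0,0,0]],
  [-1,[0,-0.001,0.028],[0,0,0]],
  [-1,[0,-0.001,0.028],[0,0,0]],
])

```text
time_s: 7.35
tool_pos: [498.9, 61.3, 22.3]
orientation: [-3.142, -0.0, 0.358]
wrist_force: [-0.4, -0.2, -0.3]
finger_gap: 0.485
```

```bash
python3 -c "
from h import *
mv(528.5,-17.2,22,20.65)
im=read_camera('scene');crop(im,200,180,180,140,4.2,'s7c.png')
"
```

```text
t 7.35 p [498.9  61.3  22.3] yaw 20.52 gap 0.485 F [-0.4 -0.2 -0.3] M [ 0.05 -0.01  0.03] q7 0.32
shift [0.0002, 0.0839, 0.0003] rot [-0.0, -0.02, -0.13]
```

View pics/s7c.png

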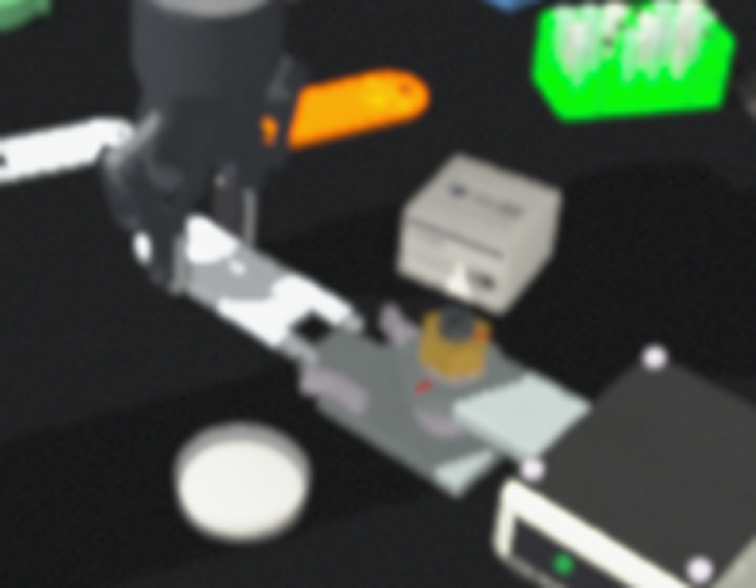

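Emit:
servo_tool([
  [-1,[0,0.01,0],[0,0,0]],
  [-1,[0,0.02,0],[0,0,0]],
  [-1,[0,0.03,0],[0,0,0]],
  [-1,[0,0.03,0],[0,0,0]],
])

```text
time_s: 7.8
tool_pos: [510.0, 30.8, 22.1]
orientation: [3.141, -0.001, 0.355]
wrist_force: [0.2, 0.2, -0.8]
finger_gap: 0.49
```

```bash
python3 -c "
from h import *
mv(528.5,-17.2,22,20.65)
im=read_camera('scene');crop(im,230,210,110,90,6.5,'s8c.png')
"
```

```text
t 7.80 p [510.   30.8  22.1] yaw 20.35 gap 0.490 F [ 0.2  0.2 -0.8] M [-0.01 -0.03 -0.02] q7 0.38
shift [0.0006, 0.0514, 0.0001] rot [0.06, -0.04, -0.3]
```

View pics/s8c.png

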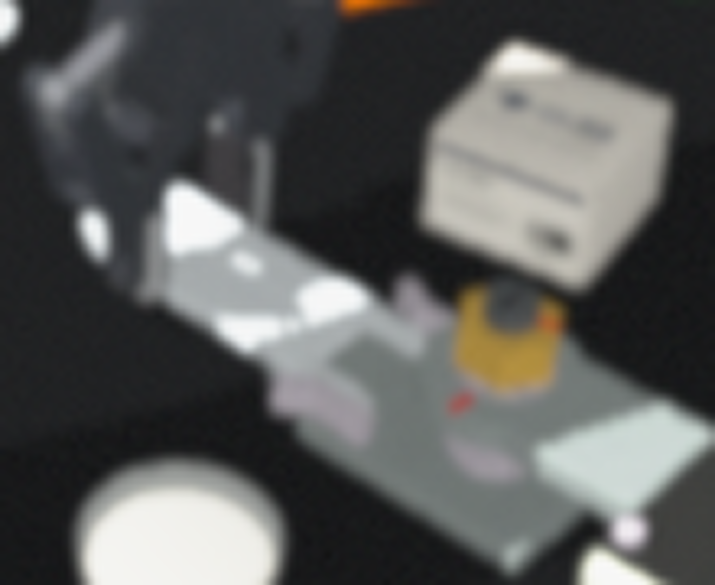

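Emit:
servo_tool([
  [-1,[0.0005,0.01,0],[0,0,-0.3]],
  [-1,[0.0005,0.018,0],[0,0,-0.3]],
  [-1,[0.0005,0.026,0],[0,0,-0.3]],
  [-1,[0.0005,0.034,0],[0,0,-0.3]],
  [-1,[0.0005,0.034,0],[0,0,-0.3]],
])

```text
time_s: 8.35
tool_pos: [522.1, -0.0, 21.8]
orientation: [3.141, -0.0, 0.362]
wrist_force: [0.2, 0.5, 0.1]
finger_gap: 0.491
```

```bash
python3 -c "
from h import *
mv(528.5,-17.2,22,20.65)
"
```

```text
t 8.35 p [522.1  -0.   21.8] yaw 20.72 gap 0.491 F [0.2 0.5 0.1] M [ 0.04 -0.01 -0.01] q7 0.44
shift [-0.0, 0.0183, -0.0001] rot [0.04, -0.01, 0.07]
```

Emit:
servo_tool([
  [-1,[0,0.007,0],[0,0,0]],
  [-1,[0,0.013,0],[0,0,0]],
  [-1,[0,0.018,0],[0,0,0]],
  [-1,[0,0.018,0],[0,0,0]],
  [-1,[0,0.018,0],[0,0,0]],
])

```text
time_s: 8.85
tool_pos: [528.0, -15.3, 21.8]
orientation: [3.142, -0.0, 0.363]
wrist_force: [-0.1, -0.2, -1.3]
finger_gap: 0.491
```

```bash
python3 -c "
from h import *
mv(528.5,-17.2,22,20.65)
im=read_camera('scene');crop(im,230,210,110,90,6.5,'s9c.png')
"
```

```text
t 8.85 p [528.  -15.3  21.8] yaw 20.82 gap 0.491 F [-0.1 -0.2 -1.3] M [ 0.04 -0.04  0.  ] q7 0.47
shift [-0.0002, 0.0019, -0.0002] rot [0.0, -0.0, 0.17]
```

View pics/s9c.png

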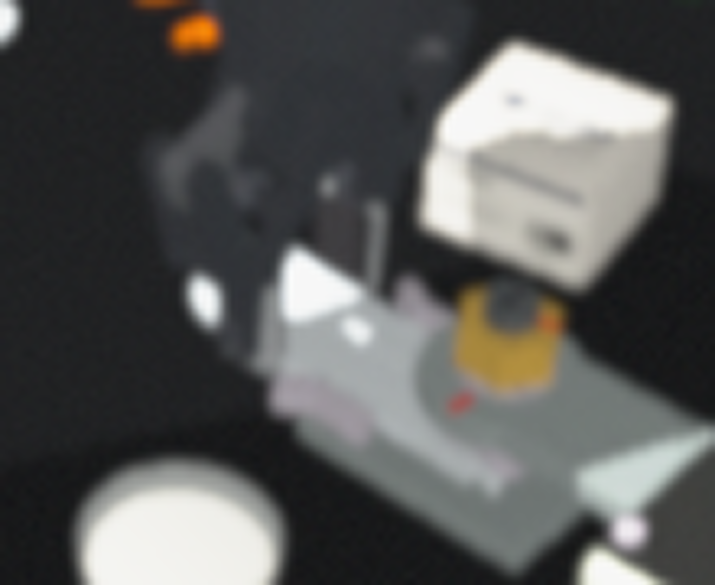

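Emit:
servo_tool([
  [-1,[0,0.002,0],[0,0,0]],
  [-1,[0,0.003,0],[0,0,0]],
  [-1,[0,0.003,0.001],[0,0,0]],
  [-1,[0,0.003,0.001],[0,0,0]],
])

```text
time_s: 9.3
tool_pos: [528.3, -16.2, 20.6]
orientation: [-3.139, 0.001, 0.365]
wrist_force: [-2.0, 5.6, 0.9]
finger_gap: 0.487
```

```bash
python3 -c "
from h import *
mv(528.5,-17.2,22,20.65)
"
```

```text
t 9.30 p [528.3 -16.2  20.6] yaw 20.93 gap 0.487 F [-2.   5.6  0.9] M [ 1.08  0.44 -0.01] q7 0.48
shift [-0.0002, 0.001, -0.0014] rot [-0.13, 0.05, 0.28]
```

Emit:
servo_tool([
  [-1,[0,0.001,0.0005],[0,0,0]],
  [-1,[0,0.0015,0.0005],[0,0,0]],
  [-1,[0,0.0015,0.0005],[0,0,0]],
])

```text
time_s: 9.6
tool_pos: [528.4, -16.3, 20.4]
orientation: [-3.138, 0.001, 0.366]
wrist_force: [-4.8, 8.8, 5.8]
finger_gap: 0.49
```

```bash
python3 -c "
from h import *
mv(528.5,-17.2,20,20.65)
im=read_camera('top');crop(im,290,120,120,90,6.6,'t10c.png')
"
```

```text
t 9.60 p [528.4 -16.3  20.4] yaw 20.97 gap 0.490 F [-4.8  8.8  5.8] M [ 1.83  1.   -0.01] q7 0.48
shift [-0.0002, 0.0008, 0.0004] rot [-0.23, 0.08, 0.32]
```

View pics/t10c.png

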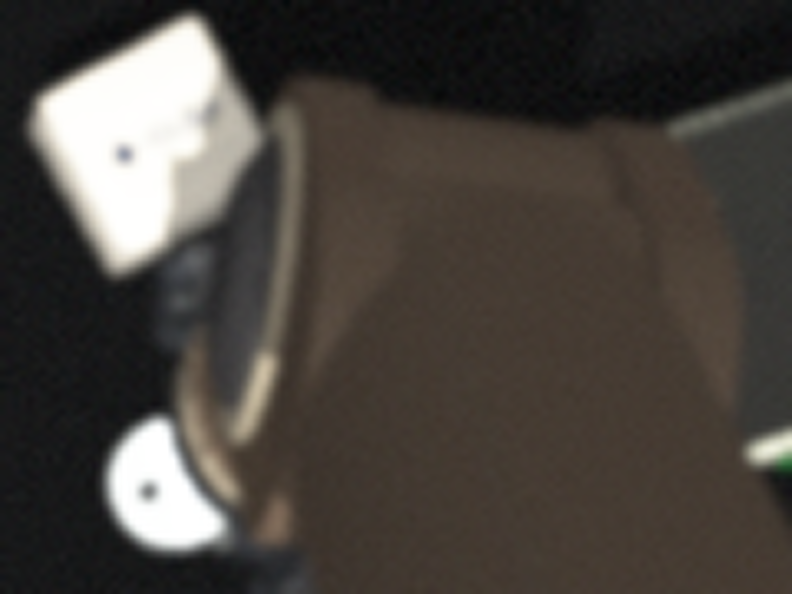

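Emit:
servo_tool([
  [0.2,[0,0,0],[0,0,0]],
  [0.2,[0,-0.001,0],[0,0,0]],
  [0.2,[0,-0.001,0],[0,0,0]],
  [0.2,[0,-0.001,0],[0,0,0]],
])

```text
time_s: 10.05
tool_pos: [529.4, -18.9, 20.3]
orientation: [3.141, -0.0, 0.363]
wrist_force: [0.2, -0.7, 0.6]
finger_gap: 0.605
```

```bash
python3 -c "
from h import *
mv(556.75,-92.1,130,80.65)
"
```

```text
t 10.05 p [529.4 -18.9  20.3] yaw 20.80 gap 0.605 F [ 0.2 -0.7  0.6] M [-0.01  0.04  0.01] q7 0.48
shift [-0.0004, 0.0782, -0.1097] rot [0.02, 0.0, -59.85]
```

Emit:
servo_tool([
  [0.2,[0,0,-0.02],[0,0,0]],
  [0.2,[0,0,-0.06],[0,0,0]],
  [0.2,[0,0,-0.11],[0,0,0]],
  [0.2,[0,0.03,-0.15],[0,0,0]],
  [0.2,[0,0.08,-0.175],[0,0,0]],
  [0.2,[0,0.12,-0.18],[0,0,0]],
  [0.2,[0,0.145,-0.18],[0,0,0]],
  [0.2,[0,0.145,-0.18],[0,0,0]],
])

```text
time_s: 10.85
tool_pos: [581.1, -159.3, 200.8]
orientation: [3.139, -0.0, 0.357]
wrist_force: [-0.6, 0.2, -0.5]
finger_gap: 0.6
```

Emit:
servo_tool([
  [0.2,[0,0,0],[0,0,0]],
  [0.2,[0,0,0],[0,0,0]],
])

```text
time_s: 11.05
tool_pos: [580.5, -152.8, 199.8]
orientation: [-3.14, 0.001, 0.365]
wrist_force: [-0.5, 0.5, -0.6]
finger_gap: 0.599
```

```bash
python3 -c "
from h import *
mv(556.75,-92.1,130,80.65)
c=calibration('wrist');im=read_camera('wrist');cv2.imwrite('pics/w11.png',im[:,:,::-1]);np.save('w11.npy',c,allow_pickle=True)
crop(im,180,0,160,170,4,'w11c.png')
x,y,th=556.75,-92.1,.3605
for L in [(-21.5,0,40),(0,0,68),(18,78,8),(0,120,14)]:
  cc,s=np.cos(th),np.sin(th);print(L,((w2p(c,(x+cc*L[0]-s*L[1],y+s*L[0]+cc*L[1],L[2]))-[180,0])*4).round(1))
"
```

```text
t 11.05 p [ 580.5 -152.8  199.8] yaw 20.90 gap 0.599 F [-0.5  0.5 -0.6] M [ 0.   -0.02  0.03] q7 0.67
shift [-0.0005, -0.065, 0.0699] rot [-0.08, -0.01, -59.75]
(-21.5, 0, 40) [217.  458.7]
(0, 0, 68) [307.9 459.7]
(18, 78, 8) [383.6 127.7]
(0, 120, 14) [310.3 -82.5]
```

View pics/w11c.png

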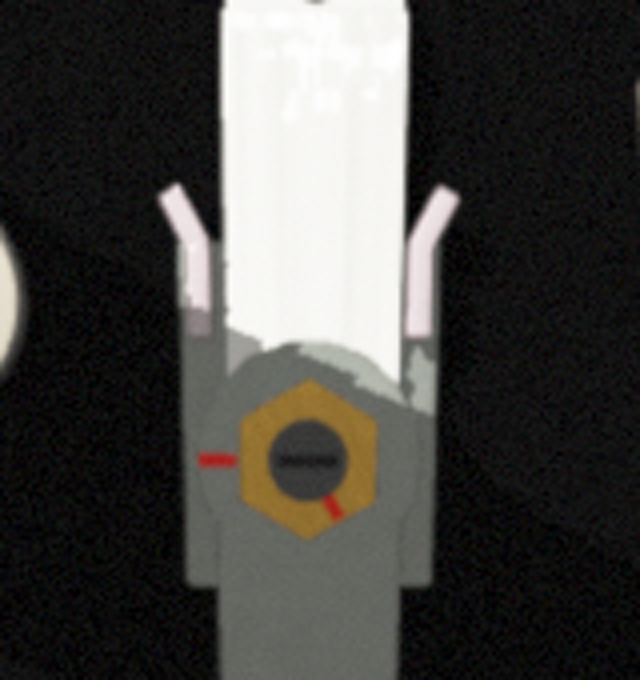

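Emit:
servo_tool([
  [0.2,[0,-0.01,0.01],[0,0,-8]],
  [0.2,[0,-0.02,0.02],[0,0,-16]],
  [0.2,[0,-0.03,0.03],[0,0,-24]],
  [0.2,[0,-0.04,0.04],[0,0,-32]],
  [0.2,[0,-0.05,0.05],[0,0,-40]],
  [0.2,[-0.0005,-0.06,0.06],[0,0,-48]],
  [0.2,[-0.0005,-0.065,0.07],[0,0,-56]],
  [0.2,[-0.0005,-0.065,0.07],[0,0,-60]],
])

```text
time_s: 11.9
tool_pos: [555.9, -91.0, 129.0]
orientation: [-3.139, -0.001, 1.419]
wrist_force: [-0.7, 0.5, 0.3]
finger_gap: 0.598
```

Emit:
servo_tool([
  [0.2,[0,0,0],[0,0,0]],
  [0.2,[0,0,0],[0,0,0]],
])

```text
time_s: 12.1
tool_pos: [557.3, -92.9, 130.5]
orientation: [3.141, -0.0, 1.409]
wrist_force: [0.1, 0.4, 0.2]
finger_gap: 0.6
```

```bash
python3 -c "
from h import *
mv(556.75,-92.1,85,80.65)
im=read_camera('wrist');cv2.imwrite('pics/w12.png',im[:,:,::-1])
c=calibration('wrist');print(w2p(c,(556.75,-92.1,68)))
c=np.load('w11.npy',allow_pickle=True).item()
x,y,th=556.75,-92.1,.3605
for L in [(0,101,14),(0,103,14),(0,105,14)]:
  cc,s=np.cos(th),np.sin(th);print(L,((w2p(c,(x+cc*L[0]-s*L[1],y+s*L[0]+cc*L[1],L[2]))-[180,0])*4).round(1))
"
```

```text
t 12.10 p [557.3 -92.9 130.5] yaw 80.75 gap 0.600 F [0.1 0.4 0.2] M [-0.03  0.03  0.  ] q7 1.51
shift [0.0007, -0.0007, 0.0455] rot [0.01, -0.01, 0.1]
[259.60976762 212.77106301]
(0, 101, 14) [310.   11.5]
(0, 103, 14) [310.1   1.7]
(0, 105, 14) [310.1  -8. ]
```

View pics/w12.png

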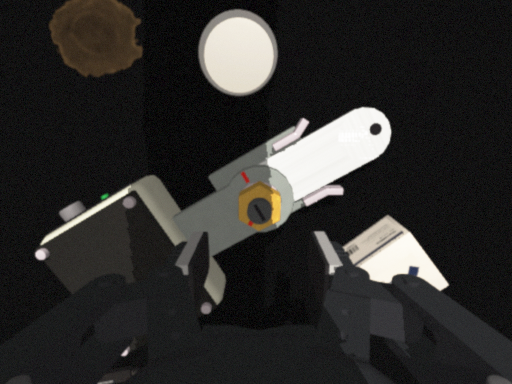

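```bash
python3 -c "
from h import *
im=cv2.imread('pics/w12.png')[:,:,::-1];crop(im,260,90,150,130,5,'w12c.png')
c=calibration('wrist');th=np.radians(20.65)
d=p2w(c,375.5,129,14)-[556.75,-92.1,14];print('hole y',-np.sin(th)*d[0]+np.cos(th)*d[1],'x',np.cos(th)*d[0]+np.sin(th)*d[1])
c1=np.load('w1.npy',allow_pickle=True).item()
h=p2w(c1,266.9,166.9,6);a=np.radians(68.66);print('hole behind slot',(h[:2]-[576.2,318])@[np.cos(a),np.sin(a)]+52.5)
x,y=556.75,-92.1
for L in [(0,120,14),(22,60,14),(-22,60,14)]:
  cc,s=np.cos(th),np.sin(th);print(L,w2p(c,(x+cc*L[0]-s*L[1],y+s*L[0]+cc*L[1],L[2])),(w2p(c,(x+cc*L[0]-s*L[1],y+s*L[0]+cc*L[1],L[2]))-[260,90])*5)
"
```

```text
hole y 107.86850420003871 x 1.0533129238457661
hole behind slot 107.45446714078759
(0, 120, 14) [388.84930638 120.12668111] [644.24653189 150.63340553]
(22, 60, 14) [333.64234455 179.75831165] [368.21172274 448.79155827]
(-22, 60, 14) [309.80760964 133.92808861] [249.03804819 219.64044304]
```

View pics/w12c.png

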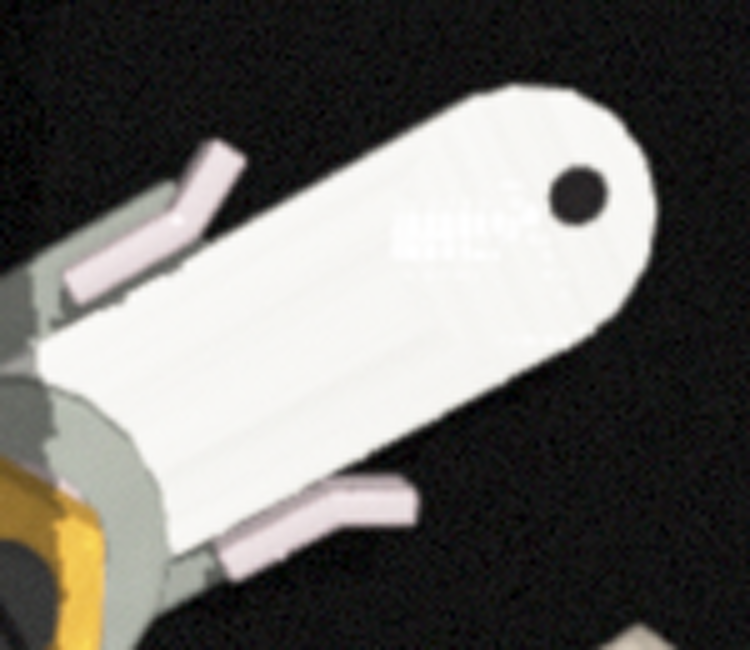

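Emit:
servo_tool([
  [0.2,[0.0006,-0.0007,0.03],[0,0,0]],
  [0.2,[0.0006,-0.0007,0.05],[0,0,0]],
  [0.2,[0.0006,-0.0007,0.065],[0,0,0]],
  [0.2,[0.0006,-0.0007,0.07],[0,0,0]],
  [0.2,[0.0006,-0.0007,0.07],[0,0,0]],
  [0.2,[0.0006,-0.0007,0.07],[0,0,0]],
])

```text
time_s: 12.75
tool_pos: [557.2, -92.8, 61.0]
orientation: [3.141, 0.0, 1.41]
wrist_force: [-0.1, -0.9, 1.1]
finger_gap: 0.6
```

```bash
python3 -c "
from h import *
mv(556.75,-92.1,60,80.65)
im=read_camera('wrist');cv2.imwrite('pics/w13.png',im[:,:,::-1])
"
```

```text
t 12.75 p [557.2 -92.8  61. ] yaw 80.80 gap 0.600 F [-0.1 -0.9  1.1] M [ 0.01 -0.   -0.03] q7 1.51
shift [0.0007, -0.0005, 0.001] rot [0.06, -0.0, 0.15]
```

View pics/w13.png

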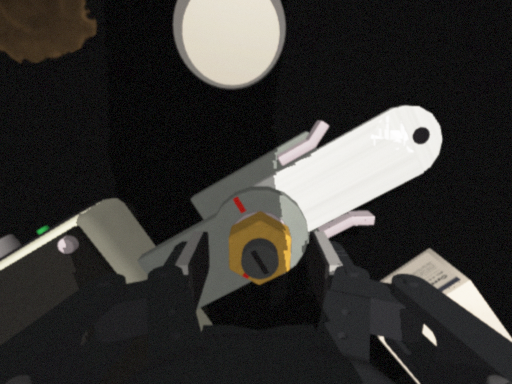

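Emit:
servo_tool([
  [-0.2,[0,0,0.0005],[0,0,0]],
  [-1,[0,0,0.0005],[0,0,0]],
  [-1,[0,0,0.0005],[0,0,0]],
  [-1,[0,0,0.0005],[0,0,0]],
])

```text
time_s: 13.2
tool_pos: [557.3, -92.3, 60.9]
orientation: [3.14, -0.001, 1.411]
wrist_force: [-1.5, 1.6, 5.2]
finger_gap: 0.331
```

```bash
python3 -c "
from h import *
mv(556.75,-92.1,60,80.65)
"
```

```text
t 13.20 p [557.3 -92.3  60.9] yaw 80.84 gap 0.331 F [-1.5  1.6  5.2] M [ 0.3   0.26 -0.02] q7 1.51
shift [0.0001, -0.0005, 0.0009] rot [0.08, -0.04, 0.19]
```

Emit:
servo_tool([
  [-1,[0,-0.0003,0.0001],[0,0,6]],
  [-1,[0,-0.0003,0.0002],[0,0,12]],
  [-1,[0,-0.0003,0.0003],[0,0,18]],
  [-1,[0,-0.0003,0.0004],[0,0,24]],
  [-1,[0,-0.0003,0.0004],[0,0,24]],
])

```text
time_s: 13.7
tool_pos: [557.0, -92.9, 60.6]
orientation: [3.14, -0.001, 0.988]
wrist_force: [-1.5, -0.6, 7.5]
finger_gap: 0.333
```

```bash
python3 -c "
from h import *
mv(556.75,-92.1,60,80.65)
im=read_camera('wrist');cv2.imwrite('pics/w14.png',im[:,:,::-1])
"
```

```text
t 13.70 p [557.  -92.9  60.6] yaw 56.63 gap 0.333 F [-1.5 -0.6  7.5] M [-0.13  0.4   0.03] q7 1.17
shift [0.0005, -0.0006, 0.0006] rot [0.1, -0.02, -24.02]
```

View pics/w14.png

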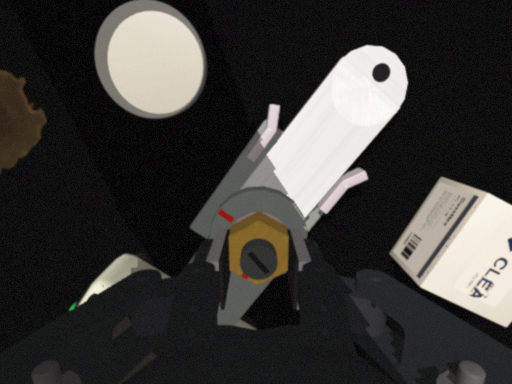

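Emit:
servo_tool([
  [-1,[0,0,0.0001],[0,0,6]],
  [-1,[0,0,0.0002],[0,0,12]],
  [-1,[0,0,0.0003],[0,0,18]],
  [-1,[0,0,0.0004],[0,0,24]],
  [-1,[0,0,0.0005],[0,0,30]],
  [-1,[0,0,0.0006],[0,0,36]],
  [-1,[0,0,0.0007],[0,0,42]],
  [-1,[0,0,0.0008],[0,0,48]],
])

```text
time_s: 14.55
tool_pos: [556.0, -93.5, 59.7]
orientation: [3.141, -0.0, 0.149]
wrist_force: [-5.0, -1.6, 9.5]
finger_gap: 0.331
```

```bash
python3 -c "
from h import *
mv(556.75,-92.1,60,-39.35)
im=read_camera('wrist');cv2.imwrite('pics/w15.png',im[:,:,::-1])
"
```

```text
t 14.55 p [556.  -93.5  59.7] yaw 8.56 gap 0.331 F [-5.  -1.6  9.5] M [-0.36  1.14  0.21] q7 0.50
shift [0.0009, -0.0013, -0.0003] rot [0.01, -0.01, 47.91]
```

View pics/w15.png

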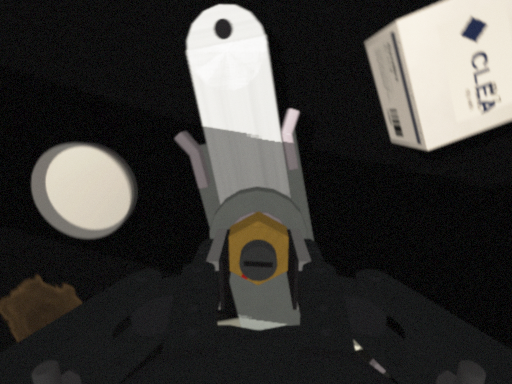

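Emit:
servo_tool([
  [-1,[0.0004,-0.0006,0.0001],[0,0,6]],
  [-1,[0.0004,-0.0006,0.0002],[0,0,12]],
  [-1,[0.0004,-0.0006,0.0003],[0,0,18]],
  [-1,[0.0004,-0.0006,0.0004],[0,0,24]],
  [-1,[0.0004,-0.0006,0.0005],[0,0,30]],
  [-1,[0.0004,-0.0006,0.0006],[0,0,36]],
  [-1,[0.0004,-0.0006,0.0007],[0,0,42]],
  [-1,[0.0004,-0.0006,0.0007],[0,0,44]],
])

```text
time_s: 15.4
tool_pos: [555.1, -93.1, 58.8]
orientation: [3.14, 0.002, -0.618]
wrist_force: [-9.5, -2.1, 13.0]
finger_gap: 0.33
```

```bash
python3 -c "
from h import *
mv(556.75,-92.1,59,-39.35)
im=read_camera('wrist');cv2.imwrite('pics/w16.png',im[:,:,::-1])
"
```

```text
t 15.40 p [555.1 -93.1  58.8] yaw -35.43 gap 0.330 F [-9.5 -2.1 13. ] M [-0.53  1.95  0.16] q7 -0.11
shift [0.0007, -0.0018, -0.0002] rot [0.07, 0.1, 3.92]
```

View pics/w16.png

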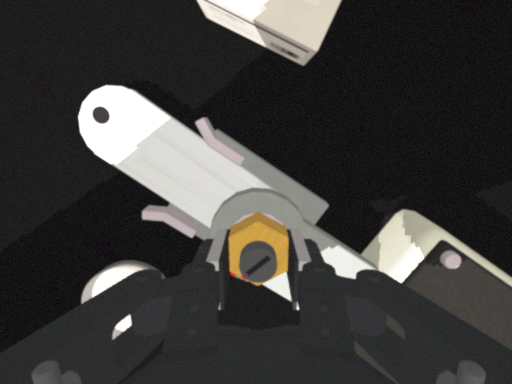

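```bash
python3 -c "
from h import *
im=cv2.imread('pics/w16.png')[:,:,::-1];crop(im,205,170,110,130,5,'w16c.png')
c=calibration('wrist')
def ang(c,a,b,z):
  A=p2w(c,*a,z);B=p2w(c,*b,z);d=B-A;return np.degrees(np.arctan2(d[1],d[0]))
print(ang(c,(249,268),(270,256),68), ang(c,(250,205),(101,115),14))
"
```

```text
-3.069668659091486 112.08136322887765
```

View pics/w16c.png

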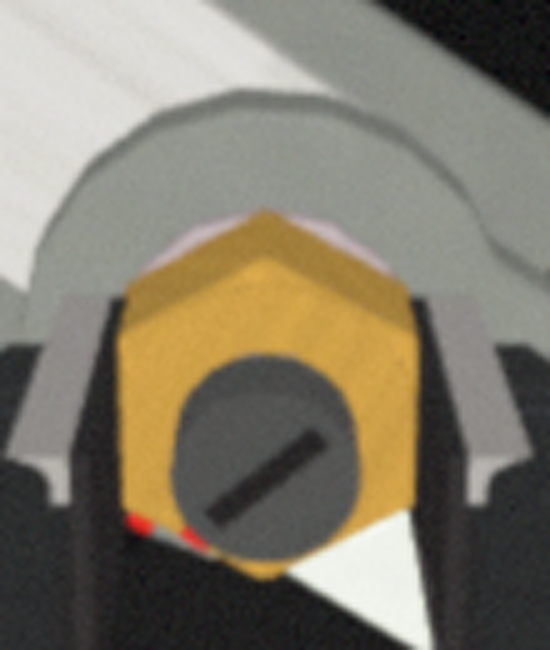

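Emit:
servo_tool([
  [-1,[-0.0006,0.0004,-0.0003],[0,0,5]],
  [-1,[-0.0006,0.0004,-0.0003],[0,0,10]],
  [-1,[-0.0006,0.0004,-0.0002],[0,0,14]],
  [-1,[-0.0006,0.0004,-0.0002],[0,0,14]],
])

```text
time_s: 15.85
tool_pos: [554.7, -92.9, 58.7]
orientation: [3.14, 0.001, -0.861]
wrist_force: [-5.9, -1.7, 9.6]
finger_gap: 0.33
```

```bash
python3 -c "
from h import *
mv(556.75,-92.1,59,-39.35)
im=read_camera('wrist');crop(im,205,170,110,130,4,'w17c.png')
"
```

```text
t 15.85 p [554.7 -92.9  58.7] yaw -49.34 gap 0.330 F [-5.9 -1.7  9.6] M [-0.48  1.36  0.03] q7 -0.30
shift [0.0007, -0.002, -0.0003] rot [0.07, 0.07, -9.99]
```

View pics/w17c.png

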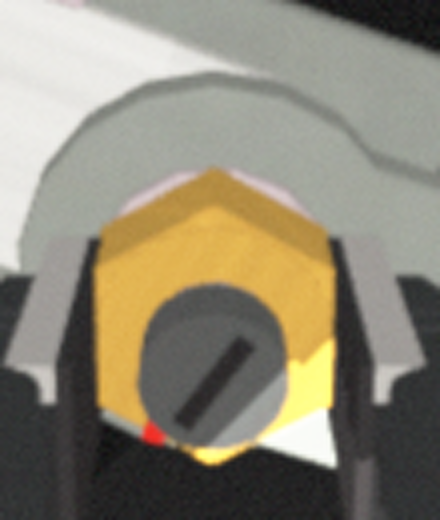

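Emit:
servo_tool([
  [-1,[0,0,0],[0,0,2]],
  [-1,[0,0,0],[0,0,4]],
  [-1,[0,0,0],[0,0,4]],
])

```text
time_s: 16.2
tool_pos: [554.7, -92.9, 58.7]
orientation: [3.14, 0.001, -0.93]
wrist_force: [-7.1, -2.1, 8.5]
finger_gap: 0.332
```

```bash
python3 -c "
from h import *
mv(556.75,-92.1,59,-39.35)"
```

```text
t 16.20 p [554.7 -92.9  58.7] yaw -53.27 gap 0.332 F [-7.1 -2.1  8.5] M [-0.4   1.41  0.02] q7 -0.36
shift [0.0006, -0.0021, -0.0003] rot [0.06, 0.07, -13.92]
```

Emit:
servo_tool([
  [-1,[0,0,0],[0,0,2]],
  [-1,[0,0,0],[0,0,4]],
  [-1,[0,0,0],[0,0,4]],
])

```text
time_s: 16.5
tool_pos: [554.6, -92.8, 58.7]
orientation: [3.14, 0.001, -0.999]
wrist_force: [-5.8, -1.4, 8.5]
finger_gap: 0.336
```

```bash
python3 -c "
from h import *
mv(556.75,-92.1,59,-39.35)
c=calibration('wrist');np.save('w18.npy',c,allow_pickle=True)
im=read_camera('wrist');cv2.imwrite('pics/w18.png',im[:,:,::-1]);crop(im,205,170,110,130,4,'w18c.png')"
```

```text
t 16.50 p [554.6 -92.8  58.7] yaw -57.24 gap 0.336 F [-5.8 -1.4  8.5] M [-0.36  1.48  0.34] q7 -0.41
shift [0.0006, -0.0022, -0.0003] rot [0.08, 0.08, -17.89]
```

View pics/w18c.png

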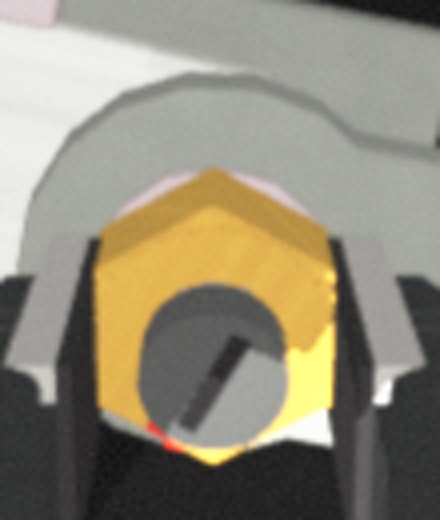

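Emit:
servo_tool([
  [-1,[0,0,0],[0,0,2]],
  [-1,[0,0,0],[0,0,3]],
  [-1,[0,0,0],[0,0,3]],
])

```text
time_s: 16.85
tool_pos: [554.5, -92.7, 58.6]
orientation: [3.14, 0.001, -1.05]
wrist_force: [-6.7, -1.1, 9.0]
finger_gap: 0.327
```

```bash
python3 -c "
from h import *
mv(556.75,-92.1,59,-39.35)
c=np.load('w18.npy',allow_pickle=True).item()
f=lambda x,y:(205+x/4,170+y/4)
A=p2w(c,*f(185,427),68);B=p2w(c,*f(245,342),68);d=B-A;print(np.degrees(np.arctan2(d[1],d[0])))
c=calibration('wrist');np.save('w19.npy',c,allow_pickle=True)
im=read_camera('wrist');cv2.imwrite('pics/w19.png',im[:,:,::-1]);crop(im,205,170,110,130,4,'w19c.png')"
```

```text
t 16.85 p [554.5 -92.7  58.6] yaw -60.17 gap 0.327 F [-6.7 -1.1  9. ] M [-0.43  1.42  0.58] q7 -0.45
shift [0.0006, -0.0022, -0.0004] rot [0.09, 0.09, -20.82]
0.3819427903562587
```

View pics/w19c.png

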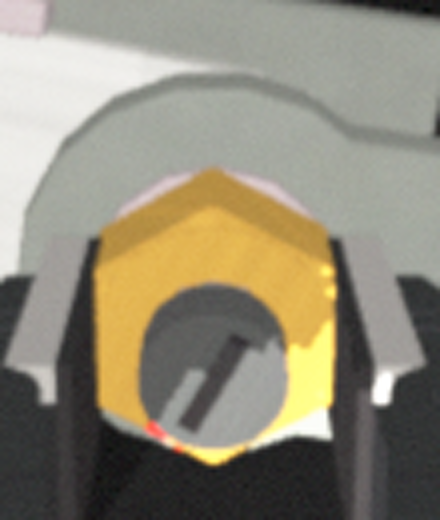

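View pics/w19.png

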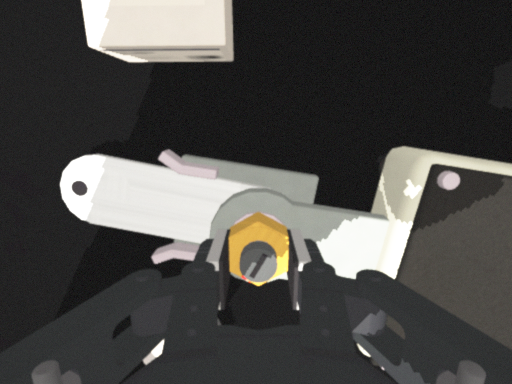

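```bash
python3 -c "
from h import *
c=np.load('w19.npy',allow_pickle=True).item();th=np.radians(20.65)
d=p2w(c,79.5,188,14)-[556.75,-92.1,14];print('hole y',-np.sin(th)*d[0]+np.cos(th)*d[1],'x',np.cos(th)*d[0]+np.sin(th)*d[1])
"
```

```text
hole y 109.93211992222801 x 4.281285700655985
```

Emit:
servo_tool([
  [-1,[0,0,0],[0,0,-4]],
  [-1,[0,0,0],[0,0,-8]],
  [-1,[0,0,0],[0,0,-12]],
  [-1,[0,0,0],[0,0,-12]],
])

```text
time_s: 17.3
tool_pos: [554.7, -93.0, 58.7]
orientation: [3.141, 0.001, -0.839]
wrist_force: [-5.8, -2.1, 6.3]
finger_gap: 0.338
```

```bash
python3 -c "
from h import *
mv(556.75,-92.1,59,-39.35)
c=calibration('wrist');np.save('w20.npy',c,allow_pickle=True)
im=read_camera('wrist');cv2.imwrite('pics/w20.png',im[:,:,::-1]);crop(im,205,170,110,130,4,'w20c.png')"
```

```text
t 17.30 p [554.7 -93.   58.7] yaw -48.10 gap 0.338 F [-5.8 -2.1  6.3] M [-0.43  1.24  0.09] q7 -0.28
shift [0.0007, -0.0021, -0.0003] rot [0.04, 0.07, -8.75]
```

View pics/w20c.png

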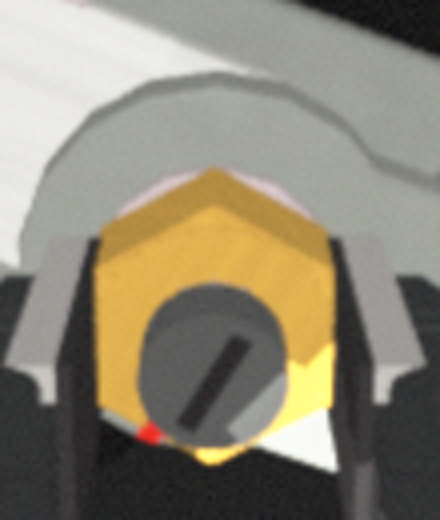

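Emit:
servo_tool([
  [-1,[0,0,0],[0,0,-4]],
  [-1,[0,0,0],[0,0,-8]],
  [-1,[0,0,0],[0,0,-8.5]],
  [-1,[0,0,0],[0,0,-8.5]],
])

```text
time_s: 17.75
tool_pos: [554.9, -93.1, 58.7]
orientation: [3.141, 0.001, -0.693]
wrist_force: [-5.8, -2.5, 6.5]
finger_gap: 0.328
```

```bash
python3 -c "
from h import *
mv(556.75,-92.1,59,-39.35)
c=calibration('wrist');np.save('w21.npy',c,allow_pickle=True)
im=read_camera('wrist');cv2.imwrite('pics/w21.png',im[:,:,::-1]);crop(im,205,170,110,130,4,'w21c.png')"
```

```text
t 17.75 p [554.9 -93.1  58.7] yaw -39.71 gap 0.328 F [-5.8 -2.5  6.5] M [-0.49  1.21  0.02] q7 -0.17
shift [0.0008, -0.0019, -0.0003] rot [0.04, 0.05, -0.36]
```

View pics/w21.png

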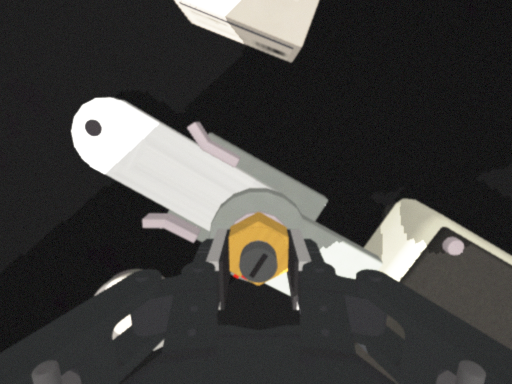

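View pics/w21c.png

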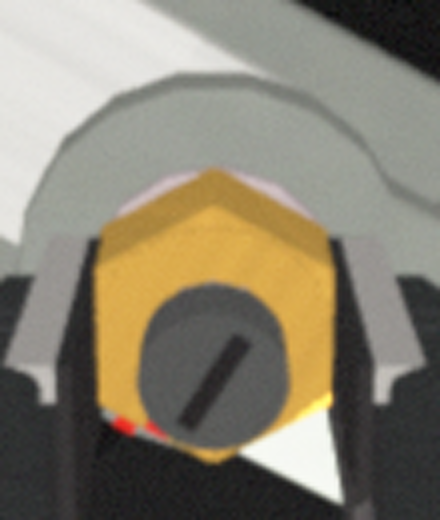

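Emit:
servo_tool([
  [-0.2,[0,0,0],[0,0,0]],
  [0.2,[0,0,0],[0,0,0]],
  [0.2,[0,0,0],[0,0,0]],
  [0.2,[0,0,0],[0,0,0]],
  [0.2,[0,0,-0.02],[0,0,0]],
  [0.2,[0,0,-0.05],[0,0,0]],
  [0.2,[0,0,-0.1],[0,0,0]],
  [0.2,[0,0,-0.14],[0,0,0]],
])

```text
time_s: 18.6
tool_pos: [555.9, -92.3, 200.0]
orientation: [3.141, -0.0, -0.693]
wrist_force: [0.9, 0.6, -0.9]
finger_gap: 0.597
```

```bash
python3 -c "
from h import *
mv(582,-156,200,20.65)"
```

```text
t 18.60 p [555.9 -92.3 200. ] yaw -39.69 gap 0.597 F [ 0.9  0.6 -0.9] M [-0.03  0.   -0.01] q7 -0.30
shift [0.0607, 0.0324, 0.0001] rot [0.02, -0.02, -60.34]
```

Emit:
servo_tool([
  [0.2,[0.01,0.005,0],[0,0,-8]],
  [0.2,[0.02,0.01,0],[0,0,-16]],
  [0.2,[0.03,0.015,0],[0,0,-24]],
  [0.2,[0.04,0.02,0],[0,0,-32]],
  [0.2,[0.05,0.025,0],[0,0,-40]],
  [0.2,[0.061,0.032,0],[0,0,-48]],
  [0.2,[0.061,0.032,0],[0,0,-56]],
  [0.2,[0.061,0.032,0],[0,0,-60.3]],
])

```text
time_s: 19.4
tool_pos: [582.4, -156.3, 198.0]
orientation: [3.141, 0.0, 0.364]
wrist_force: [0.1, -0.7, -0.2]
finger_gap: 0.601
```

Emit:
servo_tool([
  [0.2,[0,0,0],[0,0,0]],
  [0.2,[0,0,0],[0,0,0]],
])

```text
time_s: 19.6
tool_pos: [582.4, -155.6, 198.0]
orientation: [-3.141, -0.0, 0.358]
wrist_force: [-0.3, 0.5, -0.4]
finger_gap: 0.603
```

```bash
python3 -c "
from h import *
mv(582,-156,200,20.65)
c=calibration('wrist');np.save('w22.npy',c,allow_pickle=True)
im=read_camera('wrist');cv2.imwrite('pics/w22.png',im[:,:,::-1]);crop(im,180,0,160,170,4,'w22c.png')"
```

```text
t 19.60 p [ 582.4 -155.6  198. ] yaw 20.49 gap 0.603 F [-0.3  0.5 -0.4] M [ 0.05 -0.03  0.05] q7 0.74
shift [-0.0005, 0.0002, -0.002] rot [-0.01, -0.0, -0.16]
```

View pics/w22c.png

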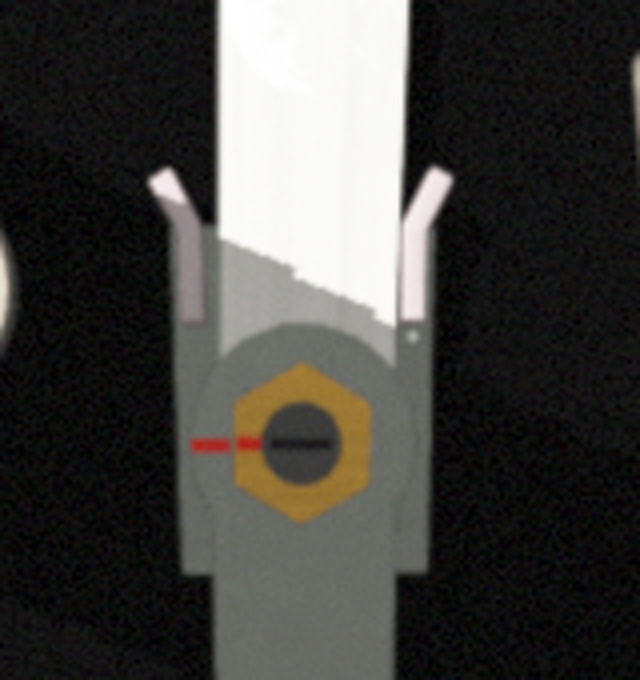

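```bash
python3 -c "
from h import *
mv(529.2,-14.8,60,20.65)"
```

```text
t 19.65 p [ 582.4 -155.5  198. ] yaw 20.51 gap 0.600 F [-0.4 -1.1  0.1] M [ 0.01 -0.06 -0.03] q7 0.74
shift [-0.0005, -0.1504, 0.1381] rot [-0.01, 0.0, -0.14]
```

Emit:
servo_tool([
  [0.25,[0,-0.04,0],[0,0,-0.1]],
  [0.25,[0,-0.085,0],[0,0,-0.1]],
  [0.25,[0,-0.13,0],[0,0,-0.1]],
  [0.25,[-0.0005,-0.1504,0.03],[0,0,-0.1]],
  [0.25,[-0.0005,-0.1504,0.075],[0,0,-0.1]],
  [0.25,[-0.0005,-0.1504,0.12],[0,0,-0.1]],
  [0.25,[-0.0005,-0.1504,0.138],[0,0,-0.1]],
  [0.25,[-0.0005,-0.1504,0.138],[0,0,-0.1]],
])

```text
time_s: 20.45
tool_pos: [527.0, -14.9, 57.5]
orientation: [-3.141, 0.005, 0.361]
wrist_force: [0.3, 0.4, -0.7]
finger_gap: 0.621
```

```bash
python3 -c "
from h import *
mv(529.2,-14.8,21,20.65)
im=read_camera('wrist');cv2.imwrite('pics/w23.png',im[:,:,::-1])"
```

```text
t 20.45 p [527.  -14.9  57.5] yaw 20.67 gap 0.621 F [ 0.3  0.4 -0.7] M [-0.03 -0.04 -0.03] q7 0.57
shift [0.0023, 0.0008, 0.0365] rot [-0.06, 0.3, 0.02]
```

View pics/w23.png

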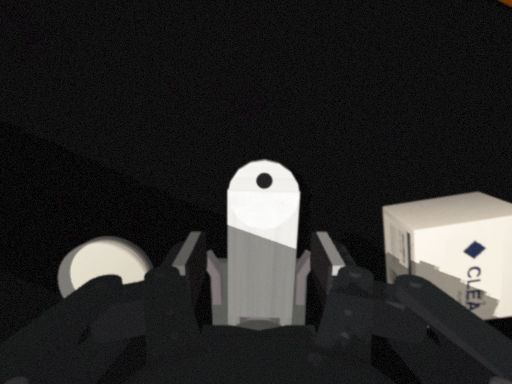

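Emit:
servo_tool([
  [0.25,[0.0018,0.001,0.015],[0,0,0]],
  [0.25,[0.002,0.001,0.03],[0,0,0]],
  [0.25,[0.002,0.001,0.0365],[0,0,0]],
  [0.25,[0.002,0.001,0.0365],[0,0,0]],
  [0.25,[0.002,0.001,0.0365],[0,0,0]],
])

```text
time_s: 21.0
tool_pos: [531.7, -15.4, 24.2]
orientation: [3.141, -0.001, 0.361]
wrist_force: [-0.3, -0.5, 0.2]
finger_gap: 0.623
```

```bash
python3 -c "
from h import *
mv(529.2,-14.8,21,20.65)"
```

```text
t 21.00 p [531.7 -15.4  24.2] yaw 20.70 gap 0.623 F [-0.3 -0.5  0.2] M [-0.02  0.02  0.04] q7 0.60
shift [-0.0022, -0.0015, 0.0032] rot [0.02, -0.06, 0.05]
```

Emit:
servo_tool([
  [-0.3,[0,0,0],[0,0,0]],
  [-1,[0,0,0],[0,0,0]],
  [-1,[0,0,0],[0,0,0]],
  [-1,[0,0,0],[0,0,0]],
])

```text
time_s: 21.4
tool_pos: [530.7, -15.4, 24.8]
orientation: [-3.141, 0.0, 0.361]
wrist_force: [-5.5, -0.1, 10.2]
finger_gap: 0.472
```

```bash
python3 -c "
from h import *
mv(529.2,-14.8,21,20.65)"
```

```text
t 21.40 p [530.7 -15.4  24.8] yaw 20.68 gap 0.472 F [-5.5 -0.1 10.2] M [-0.11  1.22 -0.23] q7 0.60
shift [-0.0012, -0.0011, 0.0038] rot [-0.05, 0.01, 0.03]
```

Emit:
servo_tool([
  [0.25,[0,0,0],[0,0,0]],
  [0.25,[-0.001,0,0],[0,0,0]],
  [0.25,[-0.001,0,0.002],[0,0,0]],
  [0.25,[-0.001,0,0.0035],[0,0,0]],
  [0.25,[-0.001,0,0.0035],[0,0,0]],
])

```text
time_s: 21.9
tool_pos: [530.2, -15.6, 19.8]
orientation: [-3.142, 0.0, 0.362]
wrist_force: [-0.3, 0.6, 0.3]
finger_gap: 0.623
```

```bash
python3 -c "
from h import *
mv(530,-15,20.8,20.65)
im=read_camera('wrist');cv2.imwrite('pics/w24.png',im[:,:,::-1])"
```

```text
t 21.90 p [530.2 -15.6  19.8] yaw 20.73 gap 0.623 F [-0.3  0.6  0.3] M [ 0.04 -0.01  0.  ] q7 0.60
shift [-0.0, -0.0006, -0.001] rot [-0.0, 0.01, 0.08]
```

View pics/w24.png

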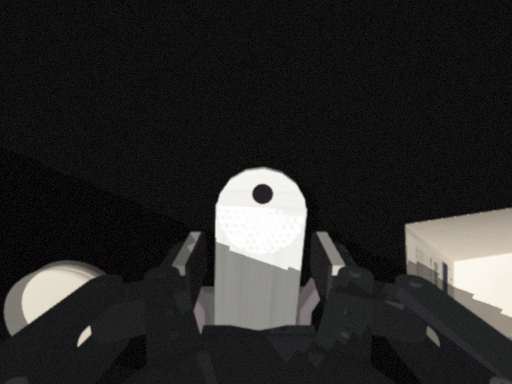

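Key well between the pads (edges at 215 and 303, pads 200/320). Close again.

Emit:
servo_tool([
  [-0.3,[0,0,-0.001],[0,0,0]],
  [-1,[0,0,-0.001],[0,0,0]],
  [-1,[0,0,-0.001],[0,0,0]],
  [-1,[0,0,-0.001],[0,0,0]],
])

```text
time_s: 22.35
tool_pos: [530.3, -15.7, 21.2]
orientation: [-3.142, -0.0, 0.362]
wrist_force: [-0.9, 0.6, 2.0]
finger_gap: 0.487
```

```bash
python3 -c "
from h import *
mv(529.2,-14.8,22,20.65)"
```

```text
t 22.35 p [530.3 -15.7  21.2] yaw 20.73 gap 0.487 F [-0.9  0.6  2. ] M [-0.04  0.27  0.02] q7 0.60
shift [-0.0007, -0.0012, -0.0008] rot [-0.0, -0.0, 0.08]
```

Emit:
servo_tool([
  [-1,[-0.0005,-0.003,-0.0005],[0,0,0]],
  [-1,[-0.001,-0.008,-0.0008],[0,0,0]],
  [-1,[-0.0015,-0.015,-0.0008],[0,0,0]],
  [-1,[-0.0018,-0.022,-0.0008],[0,0,0]],
  [-1,[-0.0018,-0.03,-0.0008],[0,0,0]],
  [-1,[-0.0018,-0.03,-0.0008],[0,0,0]],
])

```text
time_s: 22.95
tool_pos: [517.3, 13.6, 21.7]
orientation: [-3.141, 0.001, 0.364]
wrist_force: [0.0, 0.2, -0.2]
finger_gap: 0.485
```

```bash
python3 -c "
from h import *
mv(498.6,62.3,22,20.65)"
```

```text
t 22.95 p [517.3  13.6  21.7] yaw 20.85 gap 0.485 F [ 0.   0.2 -0.2] M [ 0.09 -0.02  0.05] q7 0.55
shift [-0.0002, -0.0522, -0.0002] rot [-0.06, 0.03, 0.2]
```

Emit:
servo_tool([
  [-1,[0,-0.01,0],[0,0,0]],
  [-1,[0,-0.025,0],[0,0,0]],
  [-1,[0,-0.04,0],[0,0,0]],
  [-1,[0,-0.055,0],[0,0,0]],
  [-1,[0,-0.065,-0.005],[0,0,0]],
  [-1,[0,-0.07,-0.035],[0,0,0]],
  [-1,[0,-0.07,-0.08],[0,0,0]],
  [-1,[0,-0.07,-0.1],[0,0,0]],
])

```text
time_s: 23.75
tool_pos: [494.2, 77.5, 125.1]
orientation: [3.141, -0.003, 0.361]
wrist_force: [0.3, 0.1, -0.8]
finger_gap: 0.485
```

```bash
python3 -c "
from h import *
mv(586.5,343.5,120,-21.34)
for n,b in (('scene',(200,180,180,140,4.2)),('wrist',None)):
  im=read_camera(n)
  crop(im,*b,'s25c.png') if b else cv2.imwrite('pics/w25.png',im[:,:,::-1])"
```

```text
t 23.75 p [494.2  77.5 125.1] yaw 20.71 gap 0.485 F [ 0.3  0.1 -0.8] M [ 0.1  -0.08  0.03] q7 0.33
shift [0.1804, -0.2162, 0.0056] rot [-0.05, -0.18, 42.05]
```

View pics/s25c.png

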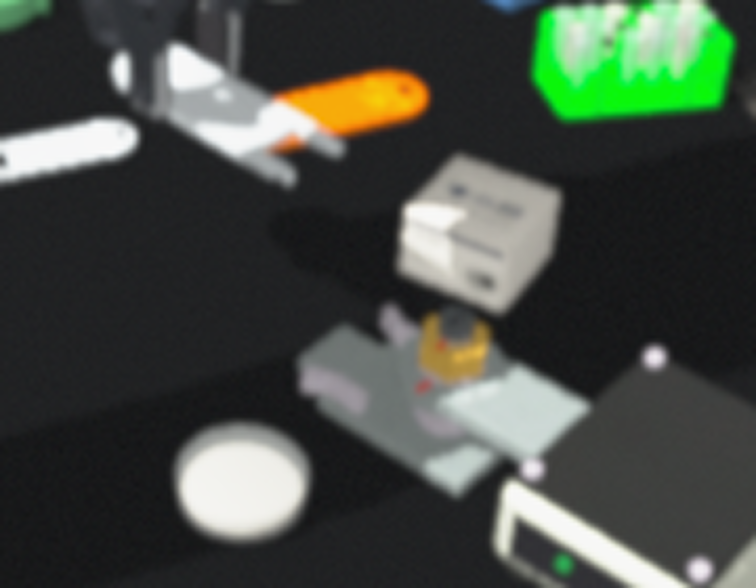

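Key is held and clear; marks still meet. Back to where it first lay.

Emit:
servo_tool([
  [-1,[0.025,-0.03,0],[0,0,6]],
  [-1,[0.05,-0.06,0],[0,0,12]],
  [-1,[0.075,-0.09,0],[0,0,18]],
  [-1,[0.1,-0.12,0],[0,0,24]],
  [-1,[0.125,-0.15,0],[0,0,30]],
  [-1,[0.15,-0.18,0],[0,0,36]],
  [-1,[0.18,-0.216,0.005],[0,0,42]],
  [-1,[0.18,-0.216,0.005],[0,0,42]],
])

```text
time_s: 24.65
tool_pos: [583.4, 350.9, 113.6]
orientation: [-3.141, 0.002, -0.366]
wrist_force: [-0.4, 0.3, -1.5]
finger_gap: 0.486
```

Emit:
servo_tool([
  [-1,[0,0,0.03],[0,0,0]],
  [-1,[0,0,0.06],[0,0,0]],
  [-1,[0,0,0.06],[0,0,0]],
])

```text
time_s: 24.95
tool_pos: [581.6, 341.4, 51.5]
orientation: [3.134, 0.005, -0.371]
wrist_force: [-0.3, 0.8, -1.2]
finger_gap: 0.487
```

```bash
python3 -c "
from h import *
mv(586.5,343.5,15,-21.34)
im=read_camera('wrist');cv2.imwrite('pics/w26.png',im[:,:,::-1])"
```

```text
t 24.95 p [581.6 341.4  51.5] yaw -21.25 gap 0.487 F [-0.3  0.8 -1.2] M [ 0.02  0.08 -0.02] q7 -0.61
shift [0.004, -0.004, 0.0365] rot [0.42, 0.3, 0.09]
```

View pics/w26.png

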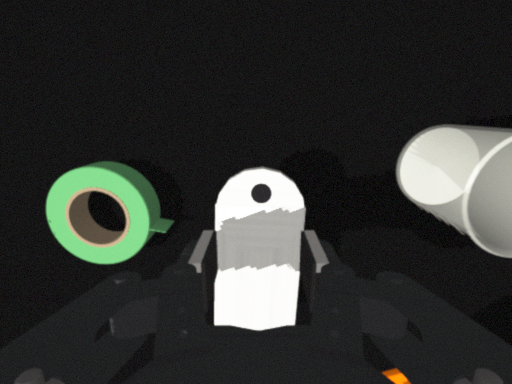

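Emit:
servo_tool([
  [-1,[0.002,-0.002,0.015],[0,0,0]],
  [-1,[0.002,-0.002,0.028],[0,0,0]],
  [-1,[0.002,-0.002,0.035],[0,0,0]],
  [-1,[0.002,-0.002,0.035],[0,0,0]],
  [-1,[0.002,-0.002,0.035],[0,0,0]],
])

```text
time_s: 25.5
tool_pos: [587.8, 344.1, 22.1]
orientation: [-3.141, -0.0, -0.371]
wrist_force: [0.3, -0.3, -0.4]
finger_gap: 0.488
```

```bash
python3 -c "
from h import *
mv(586.5,343.5,13,-21.34)"
```

```text
t 25.50 p [587.8 344.1  22.1] yaw -21.28 gap 0.488 F [ 0.3 -0.3 -0.4] M [ 0.01  0.01 -0.07] q7 -0.59
shift [-0.001, 0.001, 0.0091] rot [-0.01, -0.01, 0.06]
```

Emit:
servo_tool([
  [-1,[0,0,0.004],[0,0,0]],
  [-1,[0,0,0.007],[0,0,0]],
  [-1,[0,0,0.009],[0,0,0]],
  [-1,[0,0,0.009],[0,0,0]],
])

```text
time_s: 25.9
tool_pos: [587.7, 344.2, 13.3]
orientation: [-3.141, 0.0, -0.371]
wrist_force: [-1.5, -0.6, 3.5]
finger_gap: 0.488
```

```bash
python3 -c "
from h import *
mv(586.5,343.5,12.5,-21.34)"
```

```text
t 25.90 p [587.7 344.2  13.3] yaw -21.27 gap 0.488 F [-1.5 -0.6  3.5] M [-0.14  0.33  0.  ] q7 -0.58
shift [-0.0008, 0.0011, 0.0008] rot [-0.02, 0.01, 0.07]
```

Contact at 3.5 N; release and rise.

Emit:
servo_tool([
  [0.25,[0,0,0],[0,0,0]],
  [0.25,[0,0,0],[0,0,0]],
  [0.25,[0,0,0],[0,0,0]],
  [0.25,[0,0,-0.01],[0,0,0]],
  [0.25,[0,0,-0.04],[0,0,0]],
  [0.25,[0,0,-0.08],[0,0,0]],
  [0.25,[0,0,-0.13],[0,0,0]],
  [0.25,[0,0,-0.18],[0,0,0]],
])

```text
time_s: 26.7
tool_pos: [587.5, 343.7, 195.2]
orientation: [3.141, -0.0, -0.372]
wrist_force: [0.7, 0.5, 0.3]
finger_gap: 0.619
```

Emit:
servo_tool([
  [0.25,[0,0,0],[0,0,0]],
  [0.25,[0,0,0],[0,0,0]],
])

```text
time_s: 26.9
tool_pos: [588.4, 344.4, 195.3]
orientation: [-3.138, -0.002, -0.371]
wrist_force: [0.6, 0.1, -0.8]
finger_gap: 0.624
```

```bash
python3 -c "
from h import *
mv(582,-156,198,20.65)
im=read_camera('wrist');cv2.imwrite('pics/w27.png',im[:,:,::-1])
im=read_camera('top');cv2.imwrite('pics/t27.png',im[:,:,::-1]);crop(im,310,110,130,100,6,'t27c.png')
im=read_camera('scene');cv2.imwrite('pics/s27.png',im[:,:,::-1])"
```

```text
t 26.90 p [588.4 344.4 195.3] yaw -21.27 gap 0.624 F [ 0.6  0.1 -0.8] M [-0.03  0.04  0.01] q7 -0.67
shift [0.1756, 0.4686, -0.004] rot [-0.15, -0.16, -41.92]
```

View pics/w27.png

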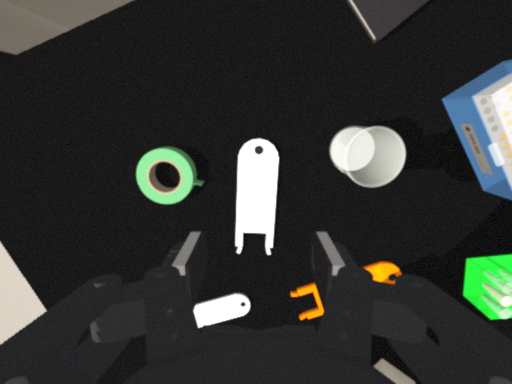

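View pics/t27.png

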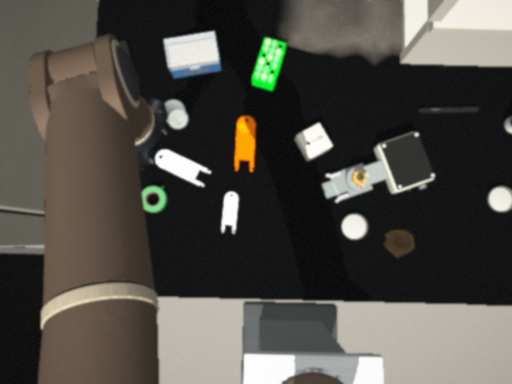

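View pics/t27c.png

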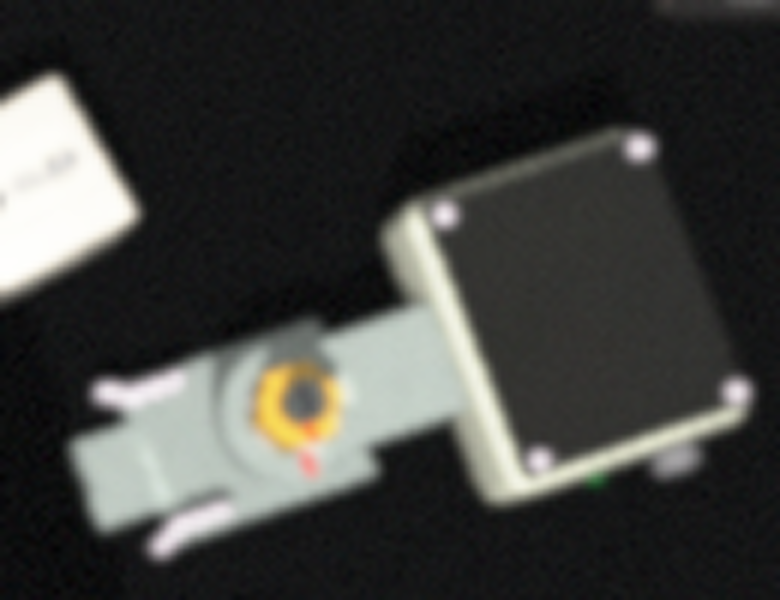

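```bash
python3 -c "
from rig import ticket;print(ticket.job_done())"
```

```text
the job is handed in; nothing more can be done
None
```

I slid the larger white key fully home on the foot screw, tightened the brass jam nut to its stop, then drew the key off. It now lies flat on the bench where it first lay. The job was handed in at about 27 s of robot time.

- **Key home:** the hole in its tail was at 107.9 mm from the screw axis, against 107.5 mm expected when fully home. The key met a firm stop at about 10 N.
- **Nut tight:** the wrist torque rose from about 0.03 to 0.58 N m at the stop.
- **Screw setting:** as the nut tightened, the screw turned about 0.35 rad, more than the 0.2 rad of play you gave. The key also shifted about 2 mm outward. With the key still on and the nut held, I turned the two back together. The wrist camera then showed the screw's slot back along the shaker's x and both red marks in line.
- **After drawing the key off:** the first grip on the key was too high, so I opened, lowered and gripped again before pulling. The last top view shows the marks still meeting, but I took no close wrist view of them after the key came off.
- **Things standing round about:** in the last top view the key lies clear of the foot, and the carton, dish, beaker and tape look unmoved. The robot was touching nothing.

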